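# Clamp a beech blank with a quick-release bench clamp

## Robot

A 7-joint arm with a two-finger parallel gripper is mounted at the origin on the work surface. World frame = base frame: x ahead of the robot, y to its left, z up, the work surface at z = 0. Lengths are in m, angles in rad, forces in N, time in s.
With the tool pointing down it reaches from about 0.425 to 0.875 m from the base axis. Payload 4.7 kg.
Tool frame: the origin (TCP) lies at the very end of the fingers, on their centre line; the grasp point (between the pads) lies 19 mm behind it (grip_point_offset is the distance from the TCP to the grasp point, in m); x points along the fingers, z is the direction in which the jaws open and shut, and the axes are right-handed (so a half turn about x gives the same grasp; the last joint's range is limited). The gripper opens to 87 mm and grips with 3 to 60 N. Pads are 19 mm wide; open, the fingers measure 117 mm over their backs; the gripper's body (75 mm by 190 mm) begins 51 mm behind the grasp point.
Start: joints at [1.165, 0.321, -0.07, 1.45, 0.023, 1.371, -0.057], TCP at [0.265, -0.594, 0.185] pointing down, gripper open.
Joint ranges: [-2.86, 2.86], [-0.3, 2.09], [-1.38, 1.24], [0.06, 2.45], [-1.56, 4.7], [0.09, 2.05], [-2.69, 2.69]. Speed limits (rad/s): [2.57, 2.57, 3.14, 3.14, 3.14, 3.14, 3.14].

## Interface

Orientations are given as a rotation vector (axis times angle).
In Python, from bench import get_state, get_image, calibration, close_job, grip_point_offset gives the robot as it stands.
- The arm moves only by the tool play_rows, never from a script. Its argument "targets" is a list of rows, each an object with "claw": the closure, from 0 (fully open) to 1 (shut); "linear": the shift along the tool's x, y, z as a fraction of full scale, a list of three; "rotation": the turn, a rotation vector about the tool's x, y, z as a fraction of full scale, a list of three. In form: [{"claw": claw, "linear": [x, y, z], "rotation": [wx, wy, wz]}, ...]. A call has 1 to 10 rows; each row shifts and turns the pose as measured when the row begins, along the tool's axes as they then stand; what a row does not reach is not made up. Full scale, the value 1, is 2.5 cm for a shift and 90 degrees for a turn. A row lasts 1/12 s, in which the tool goes at most 41.7 mm and 7.16 degrees, less where a joint would pass 70% of its speed; a pose out of reach is approached as far as the arm can. A call with a number of a shift or a turn outside -1 to 1 is refused whole. A call with a gripper value outside its range is refused whole. The fingers move at their own pace and stop on an object; "newtons" is the grip in N (left out, the last holds). Time passes only in rows, so rows that do not move let the fingers close. It gives the time, the measured TCP pose, the force and the opening at its end, in the units of the state.
- get_state(): the state, without advancing time (a new reading comes with each control period).
- get_image(name): name is "scene" or "side" or "wrist"; returns the picture (384x512x3 uint8, blue, green, red); there is no depth.
- calibration(name): a dict with "fx", "fy", "cx", "cy" (pixels), "rvec" (rotation vector, rad) and "tvec" (3), from world to camera coordinates, as OpenCV has them; the wrist camera has in their place "hand_eye" (4x4, takes a point from camera to tool coordinates, whose origin is the TCP and whose axes are the tool frame's). Camera axes: x right, y down, z forward; pixel columns grow to the right and rows downward; lengths in m; the calibration is good to about 2 mm. A picture is of the moment at which its call begins: read the wrist's pose just before it. calibration takes no time and is no camera call.
- close_job(): hands the job in, once; it reports no verdict.
The state is a dict: "time": time; "joint_positions": joint angles; "qd": joint speeds; "joint_torque": joint torques, N m; "position": TCP position; "tool_rot": TCP orientation; "ft_force": force on the tool from outside, world axes, zero at the start; "torque": the same for the moment, N m; "grip_width": opening from 0.0 (shut) to 1.0 (fully open).
Only numpy, scipy, OpenCV 4.12 (cv2) and the standard library are available. Lean on these libraries where they do the work, as an engineer would, in place of code of your own. Each camera call takes 0.05 s, during which the arm holds its last target. There are 200 camera calls.

## Task

Clamp the loose wooden blank in the quick-release bench clamp: tighten the three-winged nut until the open cam lever just begins to meet firm resistance when it points straight out from the clamp, and then fold the lever fully home, so that the blank is held firmly but not crushed. Leave the mallet, plane, tin and chisel where they are.

Things in the scene. Friction and masses are not known exactly. Their poses are not given: they have to be found in the camera images.
- clamp: Bench clamp fixed to the bench, pose varies: dark foot 150 x 155 x 20 mm, two beech rails 140 mm long (along y) whose tops are the bed, 100 mm above the bench. Origin on the bench; x points roughly away from the robot, y along the horizontal steel rod from the lever end (-y) to the nut end (+y), z up. The rod lies between the rails at x = 0, 85 mm above the bench.
- heel_face (a point): Centre of the clamping face of the heel stop, a fixed beech block (100 wide x 30 x 45 mm high) on the bed, set at a different place along the clamp's y each time. The face looks to the clamp's +y; axes as the clamp's. The lever begins to bite when it points straight out if the opening (see jaw_face) is then 44 mm, which is 48.8 mm with the lever fully open; 1.5 mm more or less is as good.
- jaw_face (a point): Point in the resting plane of the sliding jaw's steel pad (90 x 38 mm), facing the heel stop; axes as the clamp's. Opening = y distance from heel_face to here; it shrinks by 12 mm per turn of the nut (1.91 mm per rad) and by 13.5 mm as the lever closes. Once it is below the blank's 44 mm, pad and wood spring back at about 10 N/mm: the lever resists. Jaw top 145 mm above the bench.
- blank: Square-edged light beech blank, loose on the bed between the heel stop and the jaw: 160 mm long (across the clamp, along its own x), 44 mm thick (its y), 50 mm high, 0.25 kg. Origin at the centre of its underside.
- nut_hub (a point): On the axis of the dark steel nut at the rod's +y end, in the middle plane of its wings, 85 mm above the bench. Three wings 120 degrees apart reach 61 mm from the axis, 14 to 16 mm thick, 18 to 20 mm wide along the rod. Hub 34 mm in diameter; the back of the jaw is 45 mm from the wing plane. The nut travels with the jaw. Axes turn with the nut.
- nut (a joint): Turn of the nut in rad, 0 to 10.5, growing as it tightens; clockwise seen from the nut end, so that wings on top move to the clamp's -x. At 0 (and at every 2.094) one wing points straight up; it needs about 0.25 N m to turn and stays where it is left.
- lever_pivot (a point): On the cam lever's upright pivot at the -y end of the rod, at the mid height of the lever bar, 95 mm above the bench.
- lever_tip (a point): Centre of the round tip (24 mm in diameter, 20 mm high) of the steel cam lever, 98 mm from the pivot, 95 mm above the bench; the bar is 14 mm wide and 20 mm high.
- lever (a joint): Cam lever angle in rad, swinging level; starts at 0 to 0.2. 0 = fully open, leaning 0.4 rad past straight out towards clamp +x; 0.4 = straight out (clamp -y); 1.97 = fully home, pointing to clamp -x. It shrinks the opening by 2.4, 4.8, 8.9, 11.9, 13.4 mm at 0.2, 0.4, 0.8, 1.2, 1.6; over centre from 1.8 on, where it stays by itself. Friction 0.08 N m, the bite adds about 0.4 N m.
- mallet: Carver's mallet standing on its head, 212 mm high, head 92 mm in diameter, 0.6 kg; origin at the centre of its underside. Not to be disturbed.
- plane: Wooden hand plane 60 x 200 (its y) x 50 mm with iron and handles to 110 mm, 0.9 kg; origin under its centre. Not to be disturbed.
- tin: Round dark wax tin with a steel lid, 72 mm in diameter, 55 mm high; origin under its centre. Not to be disturbed.
- chisel: Chisel lying flat, 220 mm long along its x, handle to -x, 26 mm thick; origin under its ferrule. Not to be disturbed.
- heel: The heel stop, the fixed block described under heel_face; origin on the bed, below heel_face. The well clamped blank presses on it with about 70 N.
Things that resemble listed ones, but are neither listed nor needed, are in the scene too. What is meant by the blank is not purple or yellow, and is the larger of those in its own colour.

How it is judged:
On the way, in this order (a step that is already met when the one before it is completed fails the run):
1. the nut has been tightened, with the lever still open (under 0.7 rad), until the opening between the jaws is under 51 mm (y of jaw_face in the frame of heel_face below 0.051 m and value of joint lever below 0.7 rad), for 0.2 s.
2. the lever is folded home (value of joint lever above 1.85 rad), for 0.2 s.
At the end, for the whole second after the job is handed in: The lever is within about 7 degrees of fully home, the blank lies level and at rest on the bed between the jaws, and it presses on the heel stop with 45 to 100 N; mallet, plane, tin and chisel are where they were (value of joint lever above 1.85 rad and contact force between blank and heel between 45 and 100 N and angle between blank's own z axis and vertical below 0.1 rad and linear speed of blank below 0.01 m/s); the robot touches nothing.
It fails at once if the mallet is moved by more than 30 mm (distance of mallet from where it was at the start of the episode above 0.03 m).
It fails at once if the plane is moved by more than 30 mm (distance of plane from where it was at the start of the episode above 0.03 m).
It fails at once if the tin is moved by more than 30 mm (distance of tin from where it was at the start of the episode above 0.03 m).
It fails at once if the chisel is moved by more than 30 mm (distance of chisel from where it was at the start of the episode above 0.03 m).
It fails at once if the blank leaves the bed (height (world z) of blank above 0.115 m).
It also fails if it takes over 67 s, if anything falls off the work surface, if the arm or the gripper's body presses on something with over 40 N, if the wrist force passes 120 N, or if a joint passes its speed limit or range.

## Working session

There is one attempt and no reset: what is moved stays moved. The work goes in short steps, Python scripts to look and compute and a tool call to move; the robot and the scene stay as the last step left them, time stands still between calls to the robot, and variables do not carry over. Pictures are saved under pics/ and viewed, about 8 in all and at most 12, crops included, and the job is handed in when it is done.

Besides the shell and the picture viewer there is one more tool, called after ">>>" by a JSON object that holds its "fn" and its "kwargs". play_rows: Moves the arm, as the interface text tells. Shift numbers are shares of 2.5 cm and turn numbers shares of 90 degrees, none past 1 either way. Its arguments: {"type":"object","properties":{"targets":{"type":"array"},"newtons":{"type":"number"}},"required":["targets"]}

```bash
ls; mkdir -p pics
python3 - <<'E'
from bench import *
import cv2
print(get_state()); print(grip_point_offset)
for n in("scene","side"):
    cv2.imwrite(f"pics/{n}0.png",get_image(n)); print(n,calibration(n))
print(calibration("wrist"))
E
```

```text
pics
{'time': 0.0, 'joint_positions': array([ 1.16511149,  0.32181249, -0.07008127,  1.45167897,  0.02258196,
        1.37077257, -0.05691127]), 'qd': array([ 0.00101446,  0.00226051, -0.00060565, -0.00057766,  0.00080858,
        0.00100072,  0.00192795]), 'joint_torque': array([ 7.91195343e-04, -4.91285741e+01, -4.03295355e-01, -3.12532461e+01,
       -6.39463635e-02,  4.37443075e-02,  1.87061119e-04]), 'position': array([ 0.26462037, -0.59301986,  0.18396636]), 'tool_rot': array([ 0.89565834,  1.38070255, -0.89408504]), 'ft_force': array([-0.15050439, -0.08490435, -0.13296708]), 'torque': array([-0.00894788,  0.03957295,  0.01663309]), 'grip_width': 1.0005208795896254}
0.0187
scene {'fx': 433.97354236613444, 'fy': 433.97354236613444, 'cx': 257.10174402585005, 'cy': 195.3823100242612, 'rvec': array([ 1.77552841,  1.68825247, -0.7126154 ]), 'tvec': array([-0.03515337, -0.30284495,  1.47001697])}
side {'fx': 465.5130408823705, 'fy': 465.5130408823705, 'cx': 244.9122018354515, 'cy': 187.42281934981528, 'rvec': array([ 0.51030828, -2.78450881,  1.03359819]), 'tvec': array([0.52697704, 0.2239843 , 1.09013512])}
{'fx': 313.4689736834471, 'fy': 313.4689736834471, 'cx': 253.30871999095757, 'cy': 196.11534163464012, 'hand_eye': array([[ 2.68492756e-03, -2.71763076e-01,  9.62360443e-01,
        -2.01190846e-01],
       [-4.37396536e-04, -9.62364139e-01, -2.71762899e-01,
         7.48657591e-02],
       [ 9.99996300e-01,  3.08730572e-04, -2.70274622e-03,
        -7.67377873e-04],
       [ 0.00000000e+00,  0.00000000e+00,  0.00000000e+00,
         1.00000000e+00]])}
```

View pics/scene0.png

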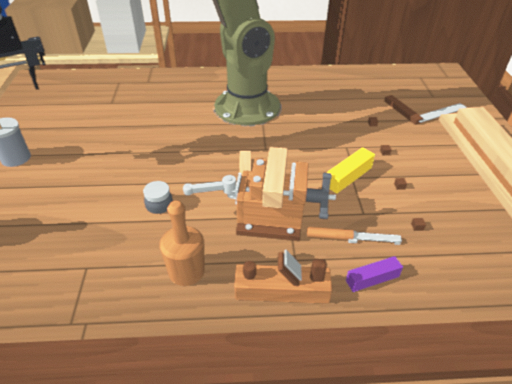

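View pics/side0.png

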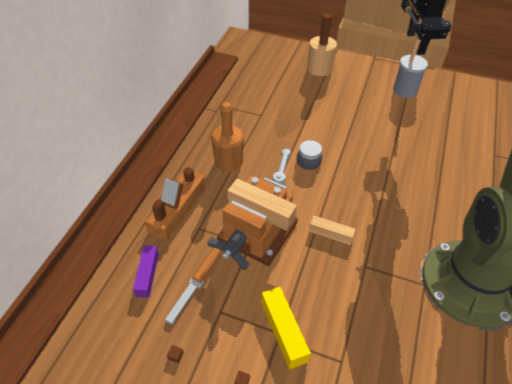

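The scene view shows the clamp at about (275,195), with the lever tip at about (190,188) and the nut at about (322,195). The tin is at (157,197), the mallet at (185,245), the plane at (283,283) and the chisel at (355,236). Blank candidates in scene pixels: the large light beech bar on the bed (275,177), a small beech offcut behind it (245,163), yellow (350,170) and purple (375,273). I choose the large beech bar on the bed and check it in a close crop.

```bash
cat > h.py <<'E'
import numpy as np, cv2
from scipy.spatial.transform import Rotation as R
from bench import *
def cam(n,st=None):
    c=calibration(n); K=np.array([[c['fx'],0,c['cx']],[0,c['fy'],c['cy']],[0,0,1]])
    if n=='wrist':
        T=np.eye(4);T[:3,:3]=R.from_rotvec(st['tool_rot']).as_matrix();T[:3,3]=st['position'];T=T@c['hand_eye']
        return K,T[:3,:3],T[:3,3]
    r=R.from_rotvec(c['rvec']).as_matrix(); return K,r.T,-r.T@c['tvec']
def ray(n,px,st=None):
    K,r,o=cam(n,st); d=r@np.linalg.solve(K,[*px,1]); return o,d/np.linalg.norm(d)
def onz(n,px,z,st=None):
    o,d=ray(n,px,st); return o+d*(z-o[2])/d[2]
def two(p,q):
    o1,d1=ray('scene',p);o2,d2=ray('side',q)
    s=np.linalg.lstsq(np.c_[d1,-d2],o2-o1,rcond=None)[0]
    a,b=o1+s[0]*d1,o2+s[1]*d2; return (a+b)/2,np.linalg.norm(a-b)
def proj(n,P,st=None):
    K,r,o=cam(n,st); v=K@(r.T@(np.asarray(P)-o)); return v[:2]/v[2]
E
python3 - <<'E'
import cv2,numpy as np
a=cv2.imread('pics/scene0.png')[135:250,140:350]; b=cv2.imread('pics/side0.png')[140:280,180:350]
a=cv2.resize(a,None,fx=3.8,fy=2.6*3.8/3.8*1.0,interpolation=2) if 0 else cv2.resize(a,None,fx=3,fy=3,interpolation=2)
cv2.imwrite('pics/c1.png',a)
cv2.imwrite('pics/c2.png',cv2.resize(b,None,fx=4,fy=4,interpolation=2))
E
```

```text
(no output)
```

View pics/c1.png

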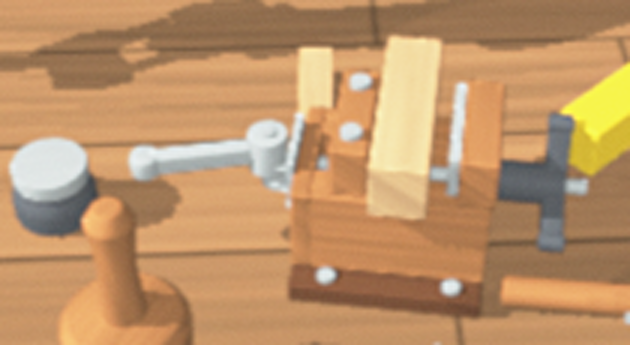

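View pics/c2.png

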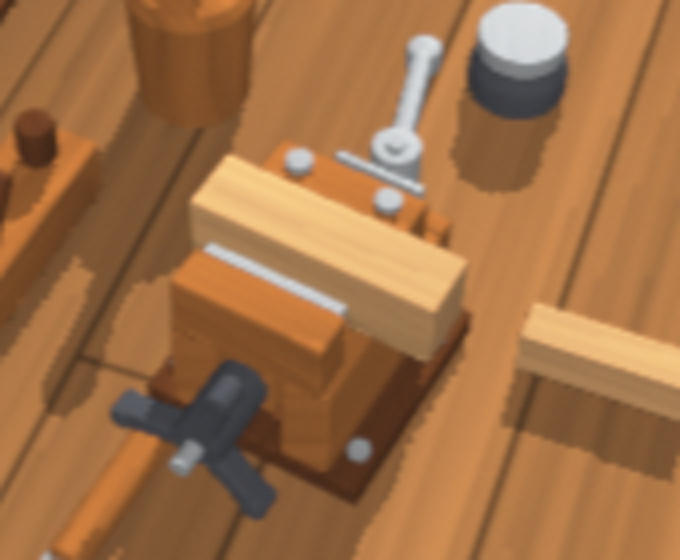

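Run:
```python
from h import *
np.set_printoptions(precision=4,suppress=True)
S=lambda x,y:(140+x/3,135+y/3); D=lambda x,y:(180+x/4,140+y/4)
for n in('scene','side'): print(n,cam(n)[2])
P={'tip':((145,162),(424,50)),'pivot':((268,133),(397,145)),'rodend':((585,187),(185,458)),
'wingrobot':((561,125),(262,500)),'wingfar':((551,240),(125,408)),
'blank top TL':((390,38),(468,264)),'blank +y near':((440,42),(437,308)),'blank farL':((368,178),(228,155)),'blank far +y':((422,190),(193,202)),
'pad rob':((466,85),(346,308)),'pad far':((456,160),(207,246)),'jaw rob':((505,85),(325,348)),'jaw far':((498,168),(175,285)),
'bolt1':((361,81),(388,200)),'bolt2':((351,132),(299,160)),'tin':((50,157),(522,32)),'heelR_rob':((379,73),None)}
for k,(a,b) in P.items():
    if b: print(k,*two(S(*a),D(*b)))
```

```text
scene [ 1.2744 -0.0456  0.7923]
side [0.298  0.6931 0.9732]
tip [ 0.5106 -0.16    0.0973] 0.007487860538933377
pivot [ 0.4975 -0.0619  0.1115] 0.0052657167543644625
rodend [0.5423 0.1844 0.0866] 0.010011622532948045
wingrobot [0.4854 0.1852 0.0922] 0.015634472853469302
wingfar [0.5895 0.1541 0.0737] 0.002460596942267683
blank top TL [0.4236 0.0399 0.1458] 0.004251308337654794
blank +y near [0.4312 0.0789 0.1475] 0.007362693753389583
blank farL [0.5832 0.0099 0.1418] 0.008489751562907578
blank far +y [0.5912 0.0482 0.1365] 0.010346116813132251
pad rob [0.4799 0.094  0.1424] 0.00924706361213643
pad far [0.5684 0.0775 0.1419] 0.0051281394269713735
jaw rob [0.4817 0.1245 0.143 ] 0.009658678599730663
jaw far [0.5756 0.1081 0.1392] 0.004955417911898265
bolt1 [0.4805 0.0125 0.1478] 0.004553424673930975
bolt2 [0.5398 0.0012 0.1472] 0.004872167209554923
tin [ 0.4606 -0.2434  0.0576] 0.0020084274781801553
```

Run:
```python
from h import *
np.set_printoptions(precision=3,suppress=True)
s=get_state();M=R.from_rotvec(s['tool_rot']).as_matrix();print(M)
print(M.T@(np.array([.49,.06,.30])-s['position'])/.025)
print('cam off',M@np.array(calibration('wrist')['hand_eye'])[:3,3], 'cam fwd',M@calibration('wrist')['hand_eye'][:3,2])
for n,p,q in [('mallettop',(177,208),(227,106)),('chiselhandle',(310,234),(213,250))]: print(n,*two(p,q))
print('mallet base',onz('scene',(185,275),0.0),onz('side',(227,168),0))
# project wings candidate
h=np.array([.53,.175,.085]);ex=np.array([.983,-.182,0])
yaw=-.183
for d in (0,20,40,60,80,100):
  print(d,[proj('side',h+.055*(np.sin(t)*ex+np.cos(t)*np.array([0,0,1])))*4-[720,560] for t in np.radians([-d,120-d,240-d])])
```

```text
[[-0.001  0.913  0.408]
 [ 0.001  0.408 -0.913]
 [-1.    -0.    -0.002]]
[ -4.605  18.879 -20.189]
cam off [0.068 0.031 0.201] cam fwd [-0.25  -0.107 -0.962]
mallettop [ 0.678 -0.162  0.203] 0.009857745380806793
chiselhandle [0.594 0.132 0.01 ] 0.0068832583063586274
mallet base [ 0.69  -0.163  0.   ] [ 0.672 -0.141  0.   ]
0 [array([202.137, 402.871]), array([136.49 , 447.975]), array([277.323, 522.407])]
20 [array([231.926, 421.524]), array([125.386, 425.839]), array([258.751, 525.925])]
40 [array([258.349, 444.871]), array([123.469, 407.053]), array([234.337, 521.461])]
60 [array([277.832, 469.72 ]), array([131.331, 393.948]), array([206.97 , 509.781])]
80 [array([287.916, 492.731]), array([148.447, 388.376]), array([179.658, 492.307])]
100 [array([287.595, 510.987]), array([173.039, 391.377]), array([155.296, 470.952])]
```

>>> {"fn": "play_rows", "kwargs": {"targets": [{"claw": 1,"linear": [-0.3,0.88,-0.68],"rotation": [0,0,0]},{"claw": 1,"linear": [-0.3,0.88,-0.68],"rotation": [0,0,0]},{"claw": 1,"linear": [-0.3,0.88,-0.68],"rotation": [0,0,0]},{"claw": 1,"linear": [-0.3,0.88,-0.68],"rotation": [0,0,0]},{"claw": 1,"linear": [-0.3,0.88,-0.68],"rotation": [0,0,0]},{"claw": 1,"linear": [-0.3,0.88,-0.68],"rotation": [0,0,0]},{"claw": 1,"linear": [-0.3,0.88,-0.68],"rotation": [0,0,0]},{"claw": 1,"linear": [-0.3,0.88,-0.68],"rotation": [0,0,0]},{"claw": 1,"linear": [-0.3,0.88,-0.68],"rotation": [0,0,0]},{"claw": 1,"linear": [-0.3,0.88,-0.68],"rotation": [0,0,0]}], "newtons": 40}}

```text
time: 0.93
position: [0.3932, -0.342, 0.2529]
tool_rot: [0.91, 1.392, -0.907]
ft_force: [-0.0, 0.1, -0.2]
grip_width: 0.327
```

>>> {"fn": "play_rows", "kwargs": {"targets": [{"claw": 1,"linear": [0,0.8,-0.68],"rotation": [0.077,0,0]},{"claw": 1,"linear": [0,0.8,-0.68],"rotation": [0.077,0,0]},{"claw": 1,"linear": [0,0.5,-0.68],"rotation": [0.077,0,0]},{"claw": 1,"linear": [0,0,-0.68],"rotation": [0.077,0,0]},{"claw": 1,"linear": [0,0,-0.68],"rotation": [0.077,0,0]}]}}

```text
time: 1.35
position: [0.4343, -0.235, 0.2539]
tool_rot: [1.369, 1.116, -1.373]
ft_force: [-0.2, -0.6, -0.8]
grip_width: 0.017
```

>>> {"fn": "play_rows", "kwargs": {"targets": [{"claw": 1,"linear": [0,-0.14,-0.95],"rotation": [0,0,0]},{"claw": 1,"linear": [0,-0.14,-0.95],"rotation": [0,0,0]},{"claw": 1,"linear": [0,-0.14,-0.95],"rotation": [0,0,0]},{"claw": 1,"linear": [0,-0.14,-0.95],"rotation": [0,0,0]},{"claw": 1,"linear": [0,-0.14,-0.95],"rotation": [0,0,0]},{"claw": 1,"linear": [0,-0.14,-0.95],"rotation": [0,0,0]},{"claw": 1,"linear": [0,-0.14,-0.95],"rotation": [0,0,0]},{"claw": 1,"linear": [0,-0.14,-0.95],"rotation": [0,0,0]},{"claw": 1,"linear": [0,-0.14,-0.95],"rotation": [0,0,0]},{"claw": 1,"linear": [0,-0.14,-0.95],"rotation": [0,0,0]}]}}

```text
time: 2.18
position: [0.4494, 0.0154, 0.2526]
tool_rot: [1.372, 1.115, -1.385]
ft_force: [0.2, 1.0, 0.1]
grip_width: 0.003
```

>>> {"fn": "play_rows", "kwargs": {"targets": [{"claw": 1,"linear": [0,-0.14,-0.95],"rotation": [0,0,0]},{"claw": 1,"linear": [0,-0.14,-0.95],"rotation": [0,0,0]},{"claw": 1,"linear": [0,0,0],"rotation": [0,0,0]}]}}

```text
time: 2.43
position: [0.4519, 0.0715, 0.2525]
tool_rot: [1.367, 1.121, -1.38]
ft_force: [-0.0, 1.1, -0.9]
grip_width: 0.01
```

Run:
```python
from h import *
s=get_state();M=R.from_rotvec(s['tool_rot']).as_matrix();print(s['position'],M.round(3))
im=get_image('wrist');cv2.imwrite('pics/w1.png',im)
np.save('w1.npy',np.r_[s['position'],s['tool_rot']])
cv2.imwrite('pics/w1b.png',cv2.resize(im,None,fx=1.56,fy=1.56,interpolation=2))
```

```text
[0.45192467 0.07147345 0.25250163] [[-0.02   0.976 -0.217]
 [ 0.013 -0.217 -0.976]
 [-1.    -0.022 -0.008]]
```

View pics/w1b.png

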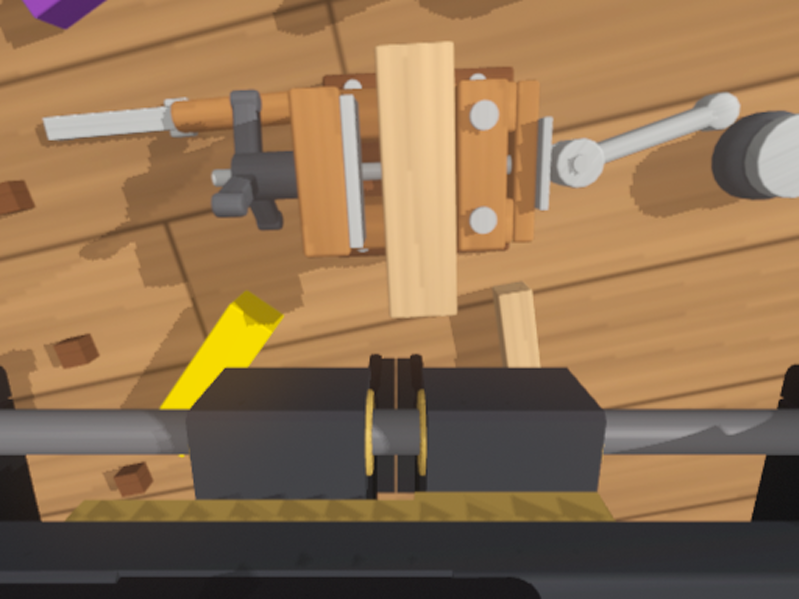

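The wrist view shows the clamp clearly. The blank lies between the heel (face edge at about x=459) and the pad (face edge at about x=362). The tip is at (722,108) and the pivot at (580,162). The nut wings are at (247,95) on the +x side, (230,205) upper and leaning to -x, and (268,222) low. The choice of blank is confirmed: the smaller beech offcut is at (515,325).

Run:
```python
from h import *
np.set_printoptions(precision=4,suppress=True)
v=np.load('w1.npy');s={'position':v[:3],'tool_rot':v[3:]}
W=lambda x,y,z:onz('wrist',(x/1.5605,y/1.5605),z,s)
def cl(P,th=None): return P
pts={'padTop far':(354,96,.143),'padTop near':(362,247,.143),'heel far':(460,83,.145),'heel near':(460,248,.145),
'bl far L':(378,47,.15),'bl near L':(391,316,.15),'bl far R':(453,43,.15),'bl near R':(456,315,.15),'pivot':(580,162,.11),'tip':(722,108,.105),
'jaw back far':(291,88,.145),'jaw back near':(306,254,.145),'rodend':(222,178,.085),'wingX tip':(245,95,.085),'wingup':(228,205,.125),'winglow':(268,222,.05)}
Q={k:W(*p) for k,p in pts.items()}
a=Q['jaw back far']-Q['jaw back near'];b=Q['bl far R']-Q['bl near R'];c=Q['heel far']-Q['heel near'];d=Q['padTop far']-Q['padTop near']
print([np.arctan2(t[1],t[0]) for t in(a,b,c,d)])
th=-.185;ex=np.array([np.cos(th),np.sin(th),0]);ey=np.array([-np.sin(th),np.cos(th),0])
for k,P in Q.items(): print(k,P,'clamp x %.4f y %.4f'%(P@ex,P@ey))
```

```text
[np.float64(-0.18377434360153), np.float64(-0.17230990250733108), np.float64(-0.1803623616652503), np.float64(-0.18677038766990844)]
padTop far [0.5669 0.0732 0.143 ] clamp x 0.5437 y 0.1762
padTop near [0.4794 0.0897 0.143 ] clamp x 0.4547 y 0.1763
heel far [0.56   0.0118 0.145 ] clamp x 0.5483 y 0.1146
heel near [0.4657 0.029  0.145 ] clamp x 0.4524 y 0.1142
bl far L [0.5875 0.0536 0.15  ] clamp x 0.5676 y 0.1608
bl near L [0.4324 0.0812 0.15  ] clamp x 0.4101 y 0.1593
bl far R [0.5803 0.0126 0.15  ] clamp x 0.5681 y 0.1192
bl near R [0.4241 0.0398 0.15  ] clamp x 0.4095 y 0.1171
pivot [ 0.4984 -0.0624  0.11  ] clamp x 0.5013 y 0.0303
tip [ 0.5117 -0.1583  0.105 ] clamp x 0.5321 y -0.0615
jaw back far [0.5787 0.1076 0.145 ] clamp x 0.5491 y 0.2122
jaw back near [0.483  0.1254 0.145 ] clamp x 0.4517 y 0.2121
rodend [0.5415 0.1842 0.085 ] clamp x 0.4984 y 0.2807
wingX tip [0.5912 0.1507 0.085 ] clamp x 0.5534 y 0.2569
wingup [0.5228 0.1716 0.125 ] clamp x 0.4823 y 0.2648
winglow [0.5012 0.1709 0.05  ] clamp x 0.4612 y 0.2602
```

>>> {"fn": "play_rows", "kwargs": {"targets": [{"claw": 1,"linear": [0,0.87,-0.83],"rotation": [-0.02,0,0]},{"claw": 1,"linear": [0,0.87,-0.83],"rotation": [0,0,0]},{"claw": 1,"linear": [0,0.87,-0.83],"rotation": [0,0,0]},{"claw": 1,"linear": [0,0.87,-0.83],"rotation": [0,0,0]},{"claw": 1,"linear": [0,0.87,-0.83],"rotation": [0,0,0]},{"claw": 1,"linear": [0.9,0,0],"rotation": [0,0,0]},{"claw": 1,"linear": [0.9,0,0],"rotation": [0,0,0]},{"claw": 1,"linear": [0,0,0],"rotation": [0,0,0]},{"claw": 1,"linear": [0,0,0],"rotation": [0,0,0]}]}}

```text
time: 3.23
position: [0.5854, 0.1377, 0.1981]
tool_rot: [1.346, 1.123, -1.38]
ft_force: [0.3, 0.5, 1.1]
grip_width: 0.004
```

```bash
cat >> h.py <<'E'
th=-.185;ex=np.array([np.cos(th),np.sin(th),0]);ey=np.array([-np.sin(th),np.cos(th),0])
def cs():
    s=get_state();p=s['position'];M=R.from_rotvec(s['tool_rot']).as_matrix()
    print('t %.2f x %.4f y %.4f z %.4f'%(s['time'],p@ex-.5,p@ey,p[2]),'yaw err deg %.2f'%np.degrees(np.arctan2(M[1,1],M[0,1])-th),'toolx',M[:,0].round(3),s['ft_force'].round(1))
    return s,M
E
python3 -c "
from h import *;cs()"
```

```text
t 3.23 x 0.0501 y 0.2431 z 0.1981 yaw err deg -1.21 toolx [-0.026  0.001 -1.   ] [0.3 0.5 1.1]
```

>>> {"fn": "play_rows", "kwargs": {"targets": [{"claw": 1,"linear": [0.8,0,-0.5],"rotation": [-0.013,0,0.016]},{"claw": 1,"linear": [0.9,0,0],"rotation": [0,0,0]},{"claw": 1,"linear": [0.9,0,0],"rotation": [0,0,0]},{"claw": 1,"linear": [0.8,0,0],"rotation": [0,0,0]},{"claw": 1,"linear": [0.2,0,0],"rotation": [0,0,0]},{"claw": 1,"linear": [0,0,0],"rotation": [0,0,0]}]}}

```text
time: 3.73
position: [0.592, 0.1425, 0.1126]
tool_rot: [1.349, 1.097, -1.346]
ft_force: [-0.2, -0.4, 0.1]
grip_width: 0.007
```

```bash
python3 -c "
from h import *;cs()"
```

```text
t 3.73 x 0.0557 y 0.2489 z 0.1126 yaw err deg -0.52 toolx [ 0.01  -0.009 -1.   ] [-0.2 -0.4  0.1]
```

>>> {"fn": "play_rows", "kwargs": {"targets": [{"claw": 1,"linear": [0.25,-0.5,0],"rotation": [0,0,0]},{"claw": 1,"linear": [0,-0.5,0],"rotation": [0,0,0]},{"claw": 1,"linear": [0,-0.5,0],"rotation": [0,0,0]},{"claw": 1,"linear": [0,-0.5,0],"rotation": [0,0,0]},{"claw": 1,"linear": [0,-0.5,0],"rotation": [0,0,0]},{"claw": 1,"linear": [0,-0.5,0],"rotation": [0,0,0]},{"claw": 1,"linear": [0,-0.3,0],"rotation": [0,0,0]}]}}

```text
time: 4.32
position: [0.5138, 0.1574, 0.1168]
tool_rot: [1.361, 1.083, -1.339]
ft_force: [0.9, 0.7, -0.2]
grip_width: 0.003
```

```bash
python3 -c "
from h import *;cs()"
```

```text
t 4.32 x -0.0239 y 0.2492 z 0.1168 yaw err deg -0.88 toolx [ 0.025 -0.01  -1.   ] [ 0.9  0.7 -0.2]
```

>>> {"fn": "play_rows", "kwargs": {"targets": [{"claw": 1,"linear": [0.2,-0.4,0],"rotation": [0,0,-0.015]},{"claw": 1,"linear": [0.2,-0.2,0],"rotation": [0,0,0]},{"claw": 1,"linear": [0,0,0],"rotation": [0,0,0]}]}}

```text
time: 4.57
position: [0.4987, 0.1611, 0.1096]
tool_rot: [1.353, 1.099, -1.352]
ft_force: [-0.3, 0.6, -0.2]
grip_width: 0.009
```

Run:
```python
from h import *
cs()
a=get_image('side'); cv2.imwrite('pics/s2.png',cv2.resize(a[150:290,190:330],None,fx=4,fy=4,interpolation=2))
```

```text
t 4.57 x -0.0394 y 0.2501 z 0.1096 yaw err deg -0.83 toolx [ 0.006 -0.007 -1.   ] [-0.3  0.6 -0.2]
```

View pics/s2.png

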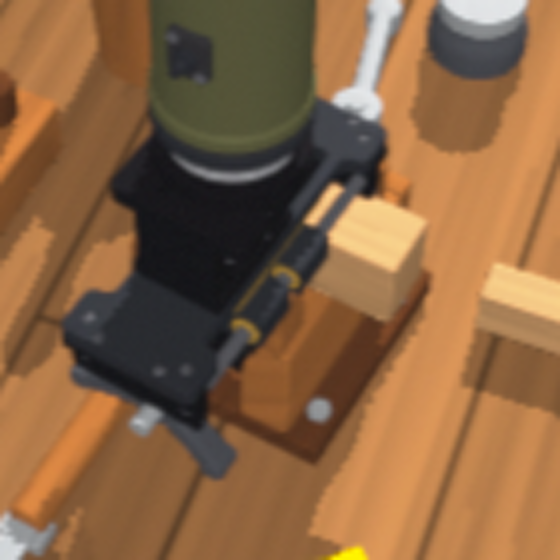

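Run:
```python
from h import *
np.set_printoptions(precision=0,suppress=True)
h=.5*ex+.256*ey+[0,0,.085]
f=lambda n,P,o,k:(proj(n,P)-o)*k
print('hub',f('side',h,[190,150],4),'rodend',f('side',h+.023*ey,[190,150],4))
for d in range(0,120,15): print(d,[f('side',h+.058*(-np.sin(t)*ex+np.cos(t)*np.array([0,0,1])),[190,150],4) for t in np.radians([d,d-120,d+120])])
a=get_image('scene'); cv2.imwrite('pics/s3.png',cv2.resize(a[120:260,220:400],None,fx=4,fy=4,interpolation=2))
```

```text
hub [161. 392.] rodend [139. 422.]
0 [array([158., 333.]), array([ 90., 382.]), array([236., 459.])]
15 [array([181., 347.]), array([ 80., 364.]), array([223., 463.])]
30 [array([204., 364.]), array([ 76., 348.]), array([205., 462.])]
45 [array([223., 384.]), array([ 77., 335.]), array([185., 456.])]
60 [array([237., 403.]), array([ 84., 325.]), array([163., 447.])]
75 [array([246., 422.]), array([ 97., 319.]), array([142., 434.])]
90 [array([249., 438.]), array([114., 319.]), array([122., 418.])]
105 [array([245., 451.]), array([135., 323.]), array([104., 400.])]
```

View pics/s3.png

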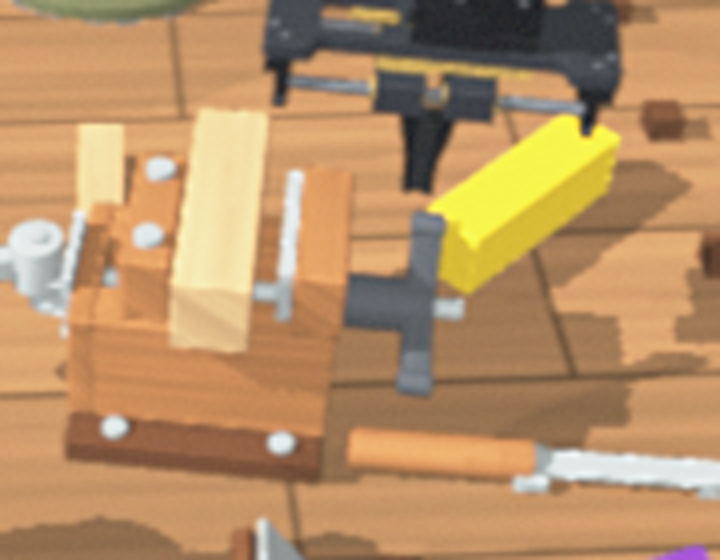

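Run:
```python
from h import *
np.set_printoptions(precision=0,suppress=True)
h=.5*ex+.256*ey+[0,0,.085]
f=lambda n,P,o,k:(proj(n,P)-o)*k
print('hub',f('scene',h,[220,120],4),'rodend',f('scene',h+.023*ey,[220,120],4))
for d in range(0,120,15): print(d,[f('scene',h+.058*(-np.sin(t)*ex+np.cos(t)*np.array([0,0,1])),[220,120],4) for t in np.radians([d,d-120,d+120])])
s,M=cs(); print('tcp',f('scene',s['position'],[220,120],4))
```

```text
hub [410. 303.] rodend [449. 307.]
0 [array([422., 230.]), array([403., 398.]), array([406., 282.])]
15 [array([422., 215.]), array([405., 389.]), array([404., 306.])]
30 [array([421., 207.]), array([408., 373.]), array([402., 330.])]
45 [array([420., 206.]), array([411., 352.]), array([400., 352.])]
60 [array([417., 212.]), array([414., 327.]), array([399., 372.])]
75 [array([415., 223.]), array([417., 300.]), array([399., 387.])]
90 [array([412., 239.]), array([420., 274.]), array([400., 397.])]
105 [array([409., 259.]), array([421., 250.]), array([401., 401.])]
t 4.67 x -0.0380 y 0.2500 z 0.1100 yaw err deg -0.88 toolx [ 0. -0. -1.] [ 0. -0. -0.]
tcp [406. 229.]
```

Run:
```python
from h import *
p=np.array([.2646,-.593,.184])
for n in('scene','side'): print(n,proj(n,p),proj(n,p+[0,0,.03]))
a=cv2.imread('pics/scene0.png')[0:100,0:80];b=cv2.imread('pics/side0.png')[0:100,380:460]
cv2.imwrite('pics/tips.png',cv2.resize(np.hstack([a,b]),None,fx=5,fy=5,interpolation=2))
```

```text
scene [ 21.27089417 103.79629924] [16.99943587 93.5118389 ]
side [410.91766021  56.23993862] [413.68684455  47.28729157]
```

View pics/tips.png

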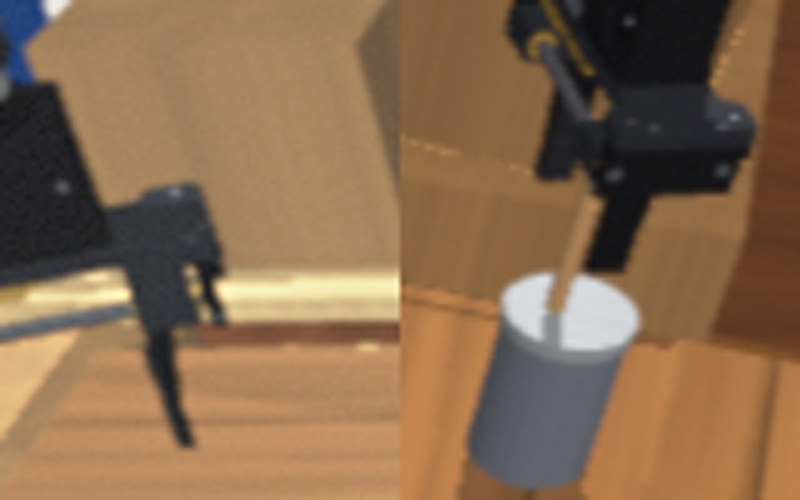

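The finger tips really end about 30 mm behind the stated TCP. The scene image, the wrist image and the start picture all agree on this, and the sweep passed over the wing without any force. I'll work about 30 mm lower.

>>> {"fn": "play_rows", "kwargs": {"targets": [{"claw": 1,"linear": [-0.9,0,0],"rotation": [0,0,0]},{"claw": 1,"linear": [-0.9,0,0],"rotation": [0,0,0]},{"claw": 1,"linear": [0,0.88,0],"rotation": [0,0,0]},{"claw": 1,"linear": [0,0.88,0],"rotation": [0,0,0]},{"claw": 1,"linear": [0,0.88,0],"rotation": [0,0,0]},{"claw": 1,"linear": [0,0.88,0],"rotation": [0,0,0]},{"claw": 1,"linear": [0.9,0,0],"rotation": [0,0,0]},{"claw": 1,"linear": [0.9,0,0],"rotation": [0,0,0]},{"claw": 1,"linear": [0.8,0,0],"rotation": [0,0,0]},{"claw": 1,"linear": [0,0,0],"rotation": [0,0,0]}]}}

```text
time: 5.5
position: [0.5988, 0.1386, 0.0904]
tool_rot: [1.365, 1.092, -1.353]
ft_force: [-0.4, -1.0, -1.1]
grip_width: 0.007
```

```bash
python3 -c "
from h import *;cs()"
```

```text
t 5.50 x 0.0631 y 0.2464 z 0.0904 yaw err deg -1.36 toolx [ 0.012 -0.004 -1.   ] [-0.4 -1.  -1.1]
```

>>> {"fn": "play_rows", "kwargs": {"targets": [{"claw": 1,"linear": [0.4,0,0],"rotation": [-0.015,0,-0.008]},{"claw": 1,"linear": [0,-0.6,0],"rotation": [0,0,0]},{"claw": 1,"linear": [0,-0.6,0],"rotation": [0,0,0]},{"claw": 1,"linear": [0,-0.6,0],"rotation": [0,0,0]},{"claw": 1,"linear": [0,-0.4,0],"rotation": [0,0,0]},{"claw": 1,"linear": [0,-0.4,0],"rotation": [0,0,0]}]}}

```text
time: 6.0
position: [0.5395, 0.1487, 0.0811]
tool_rot: [1.35, 1.114, -1.346]
ft_force: [9.3, -1.6, -2.7]
grip_width: 0.005
```

```bash
python3 -c "
from h import *;cs()"
```

```text
t 6.00 x 0.0029 y 0.2454 z 0.0811 yaw err deg -0.30 toolx [ 0.001  0.002 -1.   ] [ 9.3 -1.6 -2.7]
```

>>> {"fn": "play_rows", "kwargs": {"targets": [{"claw": 1,"linear": [0,-0.5,0],"rotation": [0,0,0]},{"claw": 1,"linear": [0,-0.5,0],"rotation": [0,0,0]},{"claw": 1,"linear": [0,-0.4,0],"rotation": [0,0,0]}]}}

```text
time: 6.25
position: [0.5172, 0.1531, 0.0865]
tool_rot: [1.368, 1.094, -1.327]
ft_force: [9.1, -0.6, -2.2]
grip_width: 0.005
```

Run:
```python
from h import *
cs()
a=get_image('scene')[120:260,270:370];b=get_image('side')[150:290,190:290]
cv2.imwrite('pics/v9.png',cv2.resize(np.hstack([a,b]),None,fx=4,fy=4,interpolation=2))
```

```text
t 6.25 x -0.0198 y 0.2456 z 0.0865 yaw err deg -0.54 toolx [ 0.028  0.003 -1.   ] [ 9.1 -0.6 -2.2]
```

View pics/v9.png

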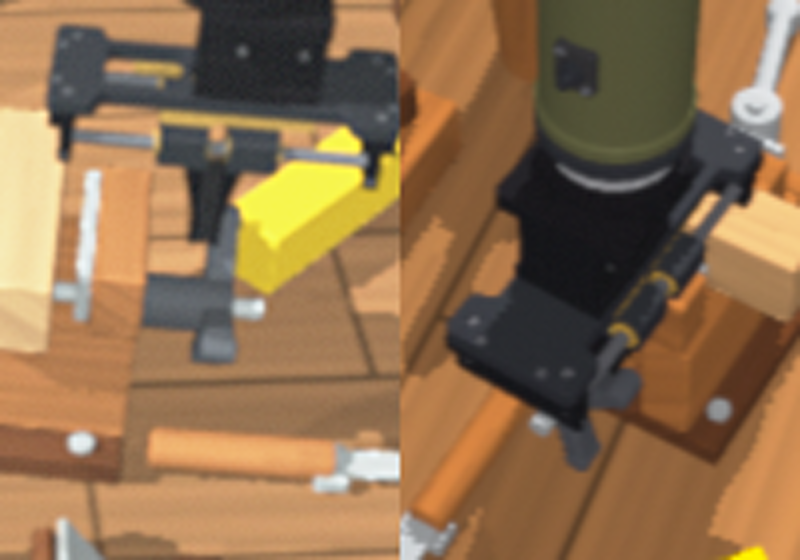

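>>> {"fn": "play_rows", "kwargs": {"targets": [{"claw": 1,"linear": [0.15,-0.5,0],"rotation": [0,0,-0.012]},{"claw": 1,"linear": [0.15,-0.5,0],"rotation": [0,0,-0.006]}]}}

```text
time: 6.52
position: [0.499, 0.1568, 0.0825]
tool_rot: [1.365, 1.109, -1.341]
ft_force: [2.6, -0.4, 3.9]
grip_width: 0.003
```

Run:
```python
from h import *
cs()
```

```text
t 6.52 x -0.0384 y 0.2459 z 0.0825 yaw err deg -0.71 toolx [ 0.011  0.008 -1.   ] [ 2.6 -0.4  3.9]
```

>>> {"fn": "play_rows", "kwargs": {"targets": [{"claw": 1,"linear": [-0.9,0,0],"rotation": [0,0,0]},{"claw": 1,"linear": [-0.9,0,0],"rotation": [0,0,0]},{"claw": 1,"linear": [-0.1,0.95,0],"rotation": [0,0,0]},{"claw": 1,"linear": [0,0.95,0],"rotation": [0,0,0]},{"claw": 1,"linear": [0,0.95,0],"rotation": [0,0,0]},{"claw": 1,"linear": [0,0.95,0],"rotation": [0,0,0]},{"claw": 1,"linear": [0,0.3,0],"rotation": [0,0,0]},{"claw": 1,"linear": [0.9,0,0],"rotation": [0,0,-0.006]},{"claw": 1,"linear": [0.95,0,0],"rotation": [-0.008,0,0]},{"claw": 1,"linear": [0,0,0],"rotation": [0,0,0]}]}}

```text
time: 7.35
position: [0.5948, 0.1397, 0.085]
tool_rot: [1.342, 1.137, -1.35]
ft_force: [-2.2, 0.3, -0.9]
grip_width: 0.001
```

Run:
```python
from h import *
cs()
```

```text
t 7.35 x 0.0590 y 0.2468 z 0.0850 yaw err deg 0.18 toolx [-0.015  0.012 -1.   ] [-2.2  0.3 -0.9]
```

>>> {"fn": "play_rows", "kwargs": {"targets": [{"claw": 1,"linear": [0,0.5,0],"rotation": [0,0,0.008]},{"claw": 1,"linear": [0.35,0,0],"rotation": [0,0,0]},{"claw": 1,"linear": [0,-0.5,0],"rotation": [0,0,0]},{"claw": 1,"linear": [0.05,-0.5,0],"rotation": [0,0,0]},{"claw": 1,"linear": [0.05,-0.5,0],"rotation": [0,0,-0.003]},{"claw": 1,"linear": [0.05,-0.5,0],"rotation": [0,0,-0.003]},{"claw": 1,"linear": [0.05,-0.5,0],"rotation": [0,0,-0.003]}]}}

```text
time: 7.93
position: [0.5891, 0.1409, 0.0911]
tool_rot: [1.398, 1.073, -1.292]
ft_force: [11.0, -3.2, 5.8]
grip_width: 0.002
```

Run:
```python
from h import *
cs()
```

```text
t 7.93 x 0.0532 y 0.2468 z 0.0911 yaw err deg -0.72 toolx [ 0.069  0.012 -0.998] [11.  -3.2  5.8]
```

>>> {"fn": "play_rows", "kwargs": {"targets": [{"claw": 1,"linear": [0,0.9,0],"rotation": [0,0,-0.03]},{"claw": 1,"linear": [0.4,0.3,0],"rotation": [0,0,-0.01]},{"claw": 1,"linear": [0.7,0,0],"rotation": [0,0,0]},{"claw": 1,"linear": [0,0,0],"rotation": [0,0,0]}]}}

```text
time: 8.27
position: [0.622, 0.1337, 0.0714]
tool_rot: [1.376, 1.113, -1.33]
ft_force: [-0.8, -1.0, -0.8]
grip_width: 0.005
```

Run:
```python
from h import *
cs()
```

```text
t 8.27 x 0.0868 y 0.2459 z 0.0714 yaw err deg -0.66 toolx [ 0.019  0.019 -1.   ] [-0.8 -1.  -0.8]
```

>>> {"fn": "play_rows", "kwargs": {"targets": [{"claw": 1,"linear": [0.15,-0.6,0],"rotation": [0,0,-0.012]},{"claw": 1,"linear": [0,-0.6,0],"rotation": [0,0,0]},{"claw": 1,"linear": [0,-0.7,0],"rotation": [0,0,-0.005]},{"claw": 1,"linear": [0,-0.7,0],"rotation": [0,0,-0.005]}]}}

```text
time: 8.6
position: [0.5767, 0.1431, 0.0779]
tool_rot: [1.389, 1.113, -1.33]
ft_force: [14.3, -6.0, 14.1]
grip_width: 0.001
```

Run:
```python
from h import *
cs()
```

```text
t 8.60 x 0.0405 y 0.2468 z 0.0779 yaw err deg -1.10 toolx [ 0.021  0.027 -0.999] [14.3 -6.  14.1]
```

>>> {"fn": "play_rows", "kwargs": {"targets": [{"claw": 1,"linear": [0,-0.6,0],"rotation": [0,0,-0.008]},{"claw": 1,"linear": [0,-0.6,0],"rotation": [0,0,-0.005]},{"claw": 1,"linear": [0,-0.6,0],"rotation": [0,0,-0.005]}]}}

```text
time: 8.85
position: [0.545, 0.148, 0.0877]
tool_rot: [1.396, 1.11, -1.331]
ft_force: [7.6, -1.7, -3.7]
grip_width: 0.006
```

Run:
```python
from h import *
cs()
```

```text
t 8.85 x 0.0085 y 0.2458 z 0.0877 yaw err deg -1.44 toolx [ 0.024  0.029 -0.999] [ 7.6 -1.7 -3.7]
```

>>> {"fn": "play_rows", "kwargs": {"targets": [{"claw": 1,"linear": [0.15,-0.6,0],"rotation": [-0.008,-0.015,-0.008]},{"claw": 1,"linear": [0.15,-0.6,0],"rotation": [0,0,-0.006]},{"claw": 1,"linear": [0.15,-0.6,0],"rotation": [0,0,-0.006]},{"claw": 1,"linear": [0.15,-0.5,0],"rotation": [0,0,-0.005]}]}}

```text
time: 9.18
position: [0.5004, 0.1569, 0.081]
tool_rot: [1.37, 1.106, -1.342]
ft_force: [2.1, -1.8, 2.8]
grip_width: 0.004
```

Run:
```python
from h import *
cs()
```

```text
t 9.18 x -0.0370 y 0.2462 z 0.0810 yaw err deg -0.95 toolx [ 0.013  0.009 -1.   ] [ 2.1 -1.8  2.8]
```

>>> {"fn": "play_rows", "kwargs": {"targets": [{"claw": 1,"linear": [0.15,-0.3,0],"rotation": [0,0,0]},{"claw": 1,"linear": [-0.9,0,0],"rotation": [0,0,0]},{"claw": 1,"linear": [-0.95,0,0],"rotation": [0,0,0]},{"claw": 1,"linear": [0,0.95,0],"rotation": [0,0,0]},{"claw": 1,"linear": [0,0.95,0],"rotation": [0,0,0]},{"claw": 1,"linear": [0,0.95,0],"rotation": [0,0,0]},{"claw": 1,"linear": [0,0.95,0],"rotation": [0,0,0]},{"claw": 1,"linear": [0,0.95,0],"rotation": [0,0,0]},{"claw": 1,"linear": [0,0.3,0],"rotation": [0,0,0]},{"claw": 1,"linear": [0.8,0,0],"rotation": [0,0,0]}]}}

```text
time: 10.02
position: [0.6088, 0.1405, 0.1133]
tool_rot: [1.357, 1.108, -1.337]
ft_force: [-0.1, -0.1, 0.8]
grip_width: 0.007
```

>>> {"fn": "play_rows", "kwargs": {"targets": [{"claw": 1,"linear": [0.9,0,0],"rotation": [0,0,0]},{"claw": 1,"linear": [0.3,0,0],"rotation": [0,0,0]},{"claw": 1,"linear": [0,0,0],"rotation": [0,0,0]}]}}

```text
time: 10.27
position: [0.6034, 0.1421, 0.0793]
tool_rot: [1.351, 1.116, -1.343]
ft_force: [-0.0, -0.4, 0.1]
grip_width: 0.002
```

Run:
```python
from h import *
cs()
```

```text
t 10.27 x 0.0670 y 0.2506 z 0.0793 yaw err deg -0.20 toolx [ 0.002  0.004 -1.   ] [-0.  -0.4  0.1]
```

>>> {"fn": "play_rows", "kwargs": {"targets": [{"claw": 1,"linear": [0.4,0,0],"rotation": [0,0,0]},{"claw": 1,"linear": [0,-0.6,0],"rotation": [0,0,-0.005]},{"claw": 1,"linear": [0,-0.7,0],"rotation": [0,0,-0.005]},{"claw": 1,"linear": [0,-0.7,0],"rotation": [0,0,-0.005]},{"claw": 1,"linear": [0,-0.6,0],"rotation": [0,0,-0.008]}]}}

```text
time: 10.68
position: [0.5826, 0.1458, 0.0891]
tool_rot: [1.391, 1.078, -1.306]
ft_force: [9.0, -3.3, 5.2]
grip_width: 0.005
```

Run:
```python
from h import *
cs()
```

```text
t 10.68 x 0.0458 y 0.2505 z 0.0891 yaw err deg -0.87 toolx [ 0.055  0.009 -0.998] [ 9.  -3.3  5.2]
```

>>> {"fn": "play_rows", "kwargs": {"targets": [{"claw": 1,"linear": [0,0.9,0],"rotation": [0,0,-0.025]},{"claw": 1,"linear": [0.5,0.4,0],"rotation": [0,0,-0.012]},{"claw": 1,"linear": [0.6,0,0],"rotation": [0,0,0]},{"claw": 1,"linear": [0,0,0],"rotation": [0,0,0]}]}}

```text
time: 11.02
position: [0.6151, 0.1394, 0.0686]
tool_rot: [1.369, 1.117, -1.34]
ft_force: [-0.7, 0.1, -0.9]
grip_width: 0.005
```

Run:
```python
from h import *
cs()
b=get_image('scene')[120:260,270:370];a=get_image('side')[150:290,190:290]
cv2.imwrite('pics/v10.png',cv2.resize(np.hstack([b,a]),None,fx=4,fy=4,interpolation=2))
```

```text
t 11.02 x 0.0790 y 0.2502 z 0.0686 yaw err deg -0.70 toolx [ 0.008  0.016 -1.   ] [-0.7  0.1 -0.9]
```

View pics/v10.png

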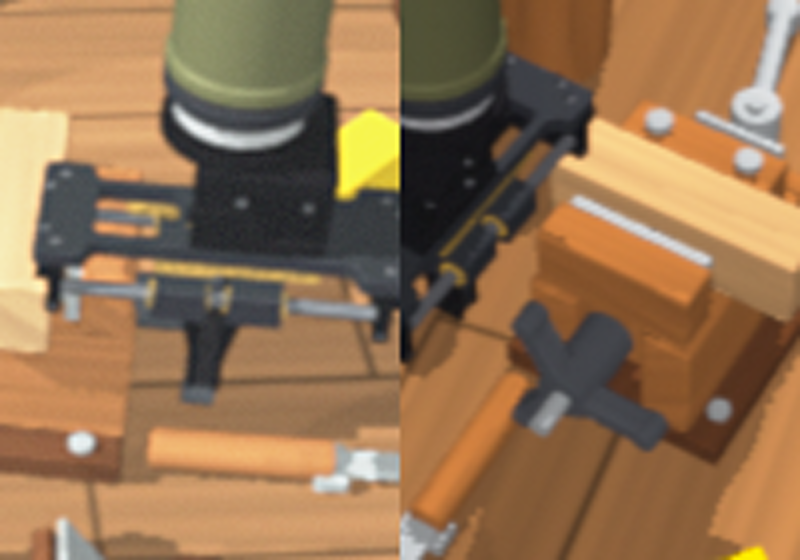

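>>> {"fn": "play_rows", "kwargs": {"targets": [{"claw": 1,"linear": [-0.4,-0.6,0],"rotation": [0,0,-0.005]},{"claw": 1,"linear": [0,-0.7,0],"rotation": [0,0,-0.005]},{"claw": 1,"linear": [0,-0.7,0],"rotation": [0,0,-0.008]},{"claw": 1,"linear": [0,-0.7,0],"rotation": [0,0,-0.008]},{"claw": 1,"linear": [0.1,-0.7,0],"rotation": [0,0,-0.008]}]}}

```text
time: 11.53
position: [0.5412, 0.155, 0.0861]
tool_rot: [1.361, 1.14, -1.356]
ft_force: [8.1, -5.1, -1.9]
grip_width: 0.005
```

Run:
```python
from h import *
cs()
```

```text
t 11.53 x 0.0034 y 0.2519 z 0.0861 yaw err deg -0.62 toolx [-0.016  0.024 -1.   ] [ 8.1 -5.1 -1.9]
```

>>> {"fn": "play_rows", "kwargs": {"targets": [{"claw": 1,"linear": [0.12,-0.6,0.1],"rotation": [-0.006,-0.013,0]},{"claw": 1,"linear": [0.12,-0.6,0.1],"rotation": [0,0,-0.004]},{"claw": 1,"linear": [0.15,-0.6,0],"rotation": [0,0,-0.005]},{"claw": 1,"linear": [0.15,-0.4,0],"rotation": [0,0,-0.005]}]}}

```text
time: 11.87
position: [0.4969, 0.1609, 0.0809]
tool_rot: [1.346, 1.125, -1.348]
ft_force: [2.4, -0.7, 3.8]
grip_width: 0.001
```

Run:
```python
from h import *
cs()
```

```text
t 11.87 x -0.0412 y 0.2496 z 0.0809 yaw err deg -0.04 toolx [-0.007  0.006 -1.   ] [ 2.4 -0.7  3.8]
```

>>> {"fn": "play_rows", "kwargs": {"targets": [{"claw": 1,"linear": [-0.95,0,0],"rotation": [0,0,0.005]},{"claw": 1,"linear": [-0.95,0,0],"rotation": [0,0,0]},{"claw": 1,"linear": [0,0.95,0.1],"rotation": [0,0,0]},{"claw": 1,"linear": [0,0.95,0.1],"rotation": [0,0,0]},{"claw": 1,"linear": [0,0.95,0],"rotation": [0,0,0]},{"claw": 1,"linear": [0,0.95,0],"rotation": [0,0,0]},{"claw": 1,"linear": [0,0.95,0],"rotation": [0,0,0]},{"claw": 1,"linear": [0,0.6,0],"rotation": [0,0,0]},{"claw": 1,"linear": [0.9,0,0],"rotation": [0,0,0]},{"claw": 1,"linear": [0.95,0,0],"rotation": [0,0,0]}]}}

```text
time: 12.7
position: [0.6223, 0.1393, 0.0885]
tool_rot: [1.335, 1.121, -1.334]
ft_force: [0.1, -0.1, -1.3]
grip_width: 0.008
```

>>> {"fn": "play_rows", "kwargs": {"targets": [{"claw": 1,"linear": [0.5,0,0],"rotation": [0,0,0]},{"claw": 1,"linear": [0,0,0],"rotation": [0,0,0]}]}}

```text
time: 12.87
position: [0.6177, 0.1395, 0.0707]
tool_rot: [1.329, 1.128, -1.34]
ft_force: [-0.4, 0.5, -1.0]
grip_width: 0.003
```

Run:
```python
from h import *
cs()
```

```text
t 12.87 x 0.0815 y 0.2507 z 0.0707 yaw err deg 0.84 toolx [-0.007 -0.001 -1.   ] [-0.4  0.5 -1. ]
```

>>> {"fn": "play_rows", "kwargs": {"targets": [{"claw": 1,"linear": [0.1,-0.6,0],"rotation": [0.008,0,0.003]},{"claw": 1,"linear": [0.05,-0.7,0],"rotation": [0,0,0]},{"claw": 1,"linear": [0.05,-0.7,0.1],"rotation": [0,0,-0.008]},{"claw": 1,"linear": [0,-0.8,0.1],"rotation": [0,0,-0.008]},{"claw": 1,"linear": [0,-0.8,0],"rotation": [0,0,-0.008]}]}}

```text
time: 13.28
position: [0.5814, 0.1459, 0.0916]
tool_rot: [1.394, 1.072, -1.289]
ft_force: [12.1, -8.3, 10.8]
grip_width: 0.006
```

Run:
```python
from h import *
cs()
```

```text
t 13.28 x 0.0447 y 0.2504 z 0.0916 yaw err deg -0.52 toolx [ 0.07   0.01  -0.997] [12.1 -8.3 10.8]
```

Same pattern as before: the wing lifts the tip. I'll back off, reset the tilt and push again.

>>> {"fn": "play_rows", "kwargs": {"targets": [{"claw": 1,"linear": [0,0.8,0],"rotation": [0,0,-0.03]},{"claw": 1,"linear": [0.5,0.2,0.1],"rotation": [0,0,-0.014]},{"claw": 1,"linear": [0.2,0,0.1],"rotation": [0,0,0]},{"claw": 1,"linear": [0,-0.7,0],"rotation": [0,0,-0.005]},{"claw": 1,"linear": [0,-0.7,0],"rotation": [0,0,-0.005]},{"claw": 1,"linear": [0,-0.7,0],"rotation": [0,0,-0.008]},{"claw": 1,"linear": [0,-0.7,0],"rotation": [0,0,-0.008]}]}}

```text
time: 13.87
position: [0.5449, 0.1477, 0.0879]
tool_rot: [1.364, 1.138, -1.346]
ft_force: [7.3, -2.9, -3.5]
grip_width: 0.001
```

Run:
```python
from h import *
cs()
```

```text
t 13.87 x 0.0085 y 0.2454 z 0.0879 yaw err deg -0.43 toolx [-0.008  0.026 -1.   ] [ 7.3 -2.9 -3.5]
```

>>> {"fn": "play_rows", "kwargs": {"targets": [{"claw": 1,"linear": [0.12,-0.6,0],"rotation": [-0.005,-0.013,0]},{"claw": 1,"linear": [0.12,-0.6,0],"rotation": [0,0,-0.004]},{"claw": 1,"linear": [0.12,-0.5,0],"rotation": [0,0,-0.004]},{"claw": 1,"linear": [0,0,0],"rotation": [0,0,0]}]}}

```text
time: 14.2
position: [0.5115, 0.1536, 0.0844]
tool_rot: [1.349, 1.117, -1.341]
ft_force: [-0.0, 0.1, -0.0]
grip_width: 0.006
```

Run:
```python
from h import *
cs()
```

```text
t 14.20 x -0.0255 y 0.2451 z 0.0844 yaw err deg -0.05 toolx [ 0.002  0.004 -1.   ] [-0.   0.1 -0. ]
```

>>> {"fn": "play_rows", "kwargs": {"targets": [{"claw": 1,"linear": [-0.9,0,0],"rotation": [0,0,0]},{"claw": 1,"linear": [-0.9,0,0],"rotation": [0,0,0]},{"claw": 1,"linear": [-0.9,0,0],"rotation": [0,0,0]},{"claw": 1,"linear": [-0.9,-0.5,0.7],"rotation": [0,0,0]},{"claw": 1,"linear": [-0.9,-0.5,0.7],"rotation": [0,0,0]},{"claw": 1,"linear": [-0.9,-0.4,0.7],"rotation": [0,0,0]},{"claw": 1,"linear": [-0.9,-0.4,0.7],"rotation": [0,0,0]},{"claw": 1,"linear": [0,0,0.8],"rotation": [0,0,0]},{"claw": 1,"linear": [0,0,0],"rotation": [0,0,0]},{"claw": 1,"linear": [0,0,0],"rotation": [0,0,0]}]}}

```text
time: 15.03
position: [0.4403, 0.0761, 0.2482]
tool_rot: [1.336, 1.132, -1.341]
ft_force: [-0.1, 0.9, 0.1]
grip_width: -0.0
```

Run:
```python
from h import *
s,M=cs()
np.save('w2.npy',np.r_[s['position'],s['tool_rot']])
im=get_image('wrist');cv2.imwrite('pics/w2.png',im)
# view crop
a=im[0:220,60:482]
cv2.imwrite('pics/w2b.png',cv2.resize(a,None,fx=1.89,fy=1.89,interpolation=2))
```

```text
t 15.03 x -0.0812 y 0.1558 z 0.2482 yaw err deg 0.60 toolx [-0.009  0.006 -1.   ] [-0.1  0.9  0.1]
```

View pics/w2b.png

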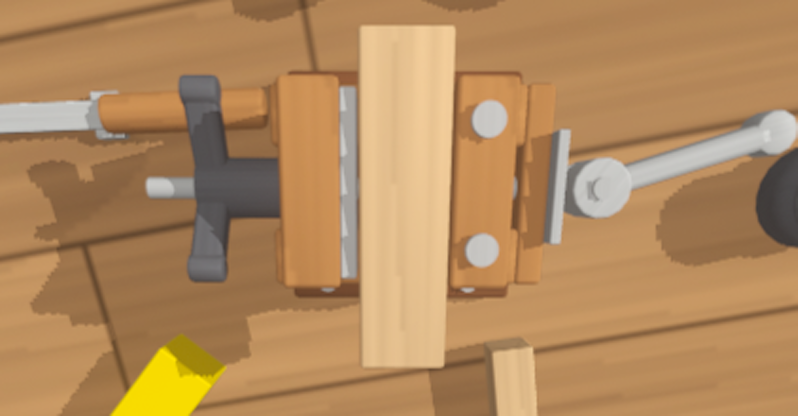

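Run:
```python
from h import *
v=np.load('w2.npy');s={'position':v[:3],'tool_rot':v[3:]}
W=lambda x,y,z:onz('wrist',(60+x/1.891,y/1.891),z,s)
for k,p in {'pad far':(354,90,.143),'pad near':(357,275,.143),'heel far':(457,77,.145),'heel near':(451,287,.145),'jawback far':(277,79,.145),'jawback near':(280,284,.145),'jawfront far':(339,78,.145),'jawfront near':(342,286,.145),'bl L far':(360,27,.15),'bl L near':(360,366,.15),'bl R far':(455,27,.15),'bl R near':(444,366,.15),'pivot':(602,187,.11),'tip':(777,132,.105),'w+':(199,84,.115),'w-':(207,270,.115),'rodend':(152,188,.085)}.items():
    P=W(*p);print(k,'x %.4f y %.4f'%(P@ex-.5,P@ey))
# sub-pixel intensity profiles across the pad/blank along rows near mid
im=cv2.imread('pics/w2.png');g=im
for r in (52,130,140): print(r,[tuple(int(c) for c in im[r,c]) for c in range(238,256)])
```

```text
pad far x 0.0431 y 0.1646
pad near x -0.0438 y 0.1627
heel far x 0.0487 y 0.1166
heel near x -0.0491 y 0.1145
jawback far x 0.0471 y 0.2005
jawback near x -0.0485 y 0.2021
jawfront far x 0.0478 y 0.1716
jawfront near x -0.0492 y 0.1703
bl L far x 0.0678 y 0.1618
bl L near x -0.0903 y 0.1607
bl R far x 0.0682 y 0.1193
bl R near x -0.0898 y 0.1167
pivot x 0.0011 y 0.0303
tip x 0.0304 y -0.0620
w+ x 0.0496 y 0.2451
w- x -0.0454 y 0.2472
rodend x -0.0016 y 0.2846
52 [(87, 141, 197), (123, 143, 171), (186, 190, 192), (197, 201, 202), (175, 178, 180), (162, 165, 168), (161, 165, 169), (162, 165, 169), (161, 165, 168), (154, 158, 162), (121, 129, 141), (86, 117, 150), (110, 153, 189), (135, 183, 220), (145, 194, 232), (147, 196, 233), (147, 197, 234), (148, 198, 235)]
130 [(87, 146, 206), (94, 144, 199), (133, 146, 167), (172, 176, 177), (156, 160, 163), (155, 159, 162), (155, 159, 162), (154, 159, 163), (155, 159, 163), (152, 156, 160), (129, 135, 144), (85, 110, 142), (90, 131, 170), (121, 167, 203), (140, 189, 226), (141, 191, 228), (142, 193, 229), (145, 194, 231)]
140 [(86, 145, 204), (91, 143, 199), (132, 148, 173), (187, 190, 192), (192, 195, 197), (177, 181, 183), (154, 159, 162), (154, 158, 162), (154, 158, 162), (152, 156, 160), (130, 136, 145), (87, 111, 142), (89, 128, 168), (119, 163, 200), (139, 187, 224), (142, 190, 227), (142, 192, 228), (145, 193, 230)]
```

>>> {"fn": "play_rows", "kwargs": {"targets": [{"claw": 1,"linear": [0,0.65,0.93],"rotation": [0,0,0]},{"claw": 1,"linear": [0,0.65,0.93],"rotation": [0,0,0]},{"claw": 1,"linear": [0,0.65,0.93],"rotation": [0,0,0]},{"claw": 1,"linear": [0,0.65,0.93],"rotation": [0,0,0]},{"claw": 1,"linear": [0,0.65,0.93],"rotation": [0,0,0]},{"claw": 1,"linear": [0,0.65,0.93],"rotation": [0,0,0]},{"claw": 1,"linear": [0,0.65,0.93],"rotation": [0,0,0]},{"claw": 1,"linear": [0,0.65,0.93],"rotation": [0,0,0]},{"claw": 1,"linear": [0,0,0],"rotation": [-0.077,0,0]},{"claw": 1,"linear": [0,0,0],"rotation": [-0.077,0,0]}]}}

```text
time: 15.92
position: [0.5419, -0.1219, 0.2349]
tool_rot: [1.138, 1.285, -1.144]
ft_force: [0.2, 1.0, 0.1]
grip_width: 0.004
```

>>> {"fn": "play_rows", "kwargs": {"targets": [{"claw": 1,"linear": [0,0,0],"rotation": [-0.077,0,0]},{"claw": 1,"linear": [0,0,0],"rotation": [-0.077,0,0]},{"claw": 1,"linear": [0,0,0],"rotation": [-0.077,0,0]},{"claw": 1,"linear": [0,0,0],"rotation": [-0.077,0,0]},{"claw": 1,"linear": [0,0,0],"rotation": [-0.077,0,0]},{"claw": 1,"linear": [0,0,0],"rotation": [-0.077,0,0]},{"claw": 1,"linear": [0,0,0],"rotation": [-0.077,0,0]},{"claw": 1,"linear": [0,0,0],"rotation": [-0.077,0,0]},{"claw": 1,"linear": [0,0,0],"rotation": [-0.077,0,0]},{"claw": 1,"linear": [0,0,0],"rotation": [0,0,0]}]}}

```text
time: 16.75
position: [0.5427, -0.1065, 0.2218]
tool_rot: [0.294, 1.605, -0.243]
ft_force: [0.2, 0.6, 0.6]
grip_width: 0.007
```

Run:
```python
from h import *
s,M=cs();print(s['joint_positions'].round(2))
```

```text
t 16.75 x 0.0530 y -0.0048 z 0.2218 yaw err deg 81.08 toolx [-0.044  0.04  -0.998] [0.2 0.6 0.6]
[ 0.84  0.21 -0.77  1.57  0.11  1.47 -0.28]
```

>>> {"fn": "play_rows", "kwargs": {"targets": [{"claw": 1,"linear": [0,-0.7,0.2],"rotation": [-0.05,-0.035,-0.015]},{"claw": 1,"linear": [0,-0.7,0.2],"rotation": [-0.05,0,0]},{"claw": 1,"linear": [0,-0.5,0.2],"rotation": [0,0,0]},{"claw": 1,"linear": [0.9,0,0],"rotation": [0,0,0]},{"claw": 1,"linear": [0.9,0,0],"rotation": [0,0,0]},{"claw": 1,"linear": [0,0,0],"rotation": [0,0,0]}]}}

```text
time: 17.25
position: [0.547, -0.1517, 0.1714]
tool_rot: [0.158, 1.566, -0.144]
ft_force: [-0.6, 0.6, -1.7]
grip_width: 0.008
```

Run:
```python
from h import *
s,M=cs()
```

```text
t 17.25 x 0.0656 y -0.0485 z 0.1714 yaw err deg 89.58 toolx [ 0.     0.009 -1.   ] [-0.6  0.6 -1.7]
```

>>> {"fn": "play_rows", "kwargs": {"targets": [{"claw": 1,"linear": [0.9,-0.1,0],"rotation": [0,0,0]},{"claw": 1,"linear": [0.9,0,0],"rotation": [0,0,0]},{"claw": 1,"linear": [0.9,0,0],"rotation": [0,0,0]},{"claw": 1,"linear": [0.9,0,0],"rotation": [0,0,0]},{"claw": 1,"linear": [0.6,0,0],"rotation": [0,0,0]},{"claw": 1,"linear": [0,0,0],"rotation": [0,0,0]}]}}

```text
time: 17.75
position: [0.5512, -0.1508, 0.0653]
tool_rot: [0.177, 1.564, -0.156]
ft_force: [-0.4, 1.0, -0.4]
grip_width: 0.008
```

Run:
```python
from h import *
s,M=cs()
```

```text
t 17.75 x 0.0695 y -0.0469 z 0.0653 yaw err deg 88.46 toolx [ 0.002  0.013 -1.   ] [-0.4  1.  -0.4]
```

>>> {"fn": "play_rows", "kwargs": {"targets": [{"claw": 1,"linear": [0,-0.15,-0.5],"rotation": [0,0,0]},{"claw": 1,"linear": [0,0,-0.5],"rotation": [0,0,0]},{"claw": 1,"linear": [0,0,-0.4],"rotation": [0,0,0]},{"claw": 1,"linear": [0,0,-0.4],"rotation": [0,0,0]}]}}

```text
time: 18.08
position: [0.5109, -0.1432, 0.0688]
tool_rot: [0.185, 1.558, -0.157]
ft_force: [-0.2, -0.6, 1.0]
grip_width: 0.008
```

Run:
```python
from h import *
s,M=cs()
im=get_image('wrist');cv2.imwrite('pics/w3.png',im)
P=lambda x,y,z:proj('wrist',x*ex+.5*ex+y*ey+[0,0,z],s).round(0)
for n,q in {'pivot':(0,.030,.11),'heelfaceL':(-.045,.1155,.145),'heelfaceR':(.045,.1155,.145),'tip0.4':(0,-.068,.105)}.items(): print(n,P(*q))
```

```text
t 18.08 x 0.0285 y -0.0468 z 0.0688 yaw err deg 88.10 toolx [ 0.008  0.017 -1.   ] [-0.2 -0.6  1. ]
pivot [192. 106.]
heelfaceL [   8. -171.]
heelfaceR [ 290. -183.]
tip0.4 [207. 279.]
```

>>> {"fn": "play_rows", "kwargs": {"targets": [{"claw": 1,"linear": [0.1,0,-0.3],"rotation": [0,0,0]},{"claw": 1,"linear": [0,0,0.9],"rotation": [0,0,0]},{"claw": 1,"linear": [-0.9,0,0.5],"rotation": [0,0,0]},{"claw": 1,"linear": [-0.9,0,0],"rotation": [0,0,0]},{"claw": 1,"linear": [-0.9,0,0],"rotation": [0,0,0]},{"claw": 1,"linear": [0,0,0],"rotation": [0,0,0]}]}}

```text
time: 18.63
position: [0.5348, -0.1488, 0.1396]
tool_rot: [0.184, 1.56, -0.161]
ft_force: [1.1, 0.7, -0.0]
grip_width: 0.007
```

Run:
```python
from h import *
s,M=cs()
for n in('scene','side'):
    im=get_image(n);cv2.imwrite(f'pics/{n}4.png',im)
    hsv=cv2.cvtColor(im,cv2.COLOR_BGR2HSV)
    m=((hsv[...,1]<40)&(hsv[...,2]>120)).astype(np.uint8)
    # predicted tip for lever angles
    for L in(0,.1,.2,.3,.4,.5,.6):
        b=L-.4;P=(.5-.098*np.sin(b))*ex+(.030-.098*np.cos(b))*ey+[0,0,.105]
        u=proj(n,P).round().astype(int); print(n,L,u,m[u[1]-3:u[1]+4,u[0]-3:u[0]+4].sum(),im[u[1],u[0]])
```

```text
t 18.63 x 0.0530 y -0.0479 z 0.1396 yaw err deg 88.01 toolx [ 0.006  0.014 -1.   ] [ 1.1  0.7 -0. ]
scene 0 [187 188] 49 [238 238 235]
scene 0.1 [187 185] 39 [234 234 228]
scene 0.2 [187 182] 18 [127 156 190]
scene 0.3 [187 179] 0 [116 169 221]
scene 0.4 [188 177] 0 [111 161 215]
scene 0.5 [189 174] 0 [112 164 218]
scene 0.6 [191 172] 0 [ 99 146 197]
side 0 [282 151] 17 [142 154 175]
side 0.1 [286 152] 45 [219 216 213]
side 0.2 [290 153] 25 [147 150 153]
side 0.3 [293 154] 4 [ 83 140 205]
side 0.4 [297 155] 0 [ 65  85 114]
side 0.5 [300 156] 6 [69 65 64]
side 0.6 [303 158] 11 [76 71 70]
```

>>> {"fn": "play_rows", "kwargs": {"targets": [{"claw": 1,"linear": [0,0,0.75],"rotation": [0,0,0]},{"claw": 1,"linear": [0.9,0,0],"rotation": [0,0,0]},{"claw": 1,"linear": [0.9,0,0],"rotation": [0,0,0]},{"claw": 1,"linear": [0.9,0,0],"rotation": [0,0,0]},{"claw": 1,"linear": [0.9,0,0],"rotation": [0,0,0]},{"claw": 1,"linear": [0.2,0,0],"rotation": [0,0,0]},{"claw": 1,"linear": [0,-0.1,-0.5],"rotation": [0,0,0]},{"claw": 1,"linear": [0,0,-0.5],"rotation": [0,0,0]},{"claw": 1,"linear": [0,0,-0.4],"rotation": [0,0,0]}]}}

```text
time: 19.48
position: [0.5108, -0.1441, 0.0309]
tool_rot: [0.189, 1.573, -0.159]
ft_force: [1.8, -0.5, 1.0]
grip_width: 0.007
```

Run:
```python
from h import *
s,M=cs()
```

```text
t 19.48 x 0.0286 y -0.0477 z 0.0309 yaw err deg 87.93 toolx [-0.007  0.02  -1.   ] [ 1.8 -0.5  1. ]
```

>>> {"fn": "play_rows", "kwargs": {"targets": [{"claw": 1,"linear": [-0.9,0,0],"rotation": [0,0,0]},{"claw": 1,"linear": [0,0,-0.3],"rotation": [0,0,0]},{"claw": 1,"linear": [0,0,0],"rotation": [0,0,0]}]}}

```text
time: 19.73
position: [0.4995, -0.1416, 0.0531]
tool_rot: [0.189, 1.578, -0.158]
ft_force: [-0.3, -0.1, -1.5]
grip_width: 0.009
```

```bash
cat >> h.py <<'E'
def lever():
    for n in('scene','side'):
        im=get_image(n); hsv=cv2.cvtColor(im,cv2.COLOR_BGR2HSV)
        m=((hsv[...,1]<40)&(hsv[...,2]>120)).astype(np.uint8)
        r=[]
        for L in np.arange(0,2.01,.05):
            b=L-.4;k=0
            for rr in(.05,.06,.07,.08,.09,.098):
                u=proj(n,(.5-rr*np.sin(b))*ex+(.030-rr*np.cos(b))*ey+[0,0,.105]).round().astype(int)
                k+=m[u[1]-1:u[1]+2,u[0]-1:u[0]+2].sum()
            r.append((int(k),round(float(L),2)))
        print(n,sorted(r)[::-1][:5])
E
python3 - <<'E'
from h import *
cs(); lever()
E
```

```text
t 19.73 x 0.0171 y -0.0473 z 0.0531 yaw err deg 87.93 toolx [-0.012  0.021 -1.   ] [-0.3 -0.1 -1.5]
scene [(21, 0.4), (20, 0.3), (19, 0.35), (18, 0.25), (18, 0.2)]
side [(54, 0.45), (54, 0.4), (53, 0.5), (42, 0.35), (40, 0.55)]
```

>>> {"fn": "play_rows", "kwargs": {"targets": [{"claw": 1,"linear": [0,0,0.3],"rotation": [0,0,0]},{"claw": 1,"linear": [-0.95,0,0],"rotation": [0,0,0]},{"claw": 1,"linear": [-0.95,0,0],"rotation": [0,0,0]},{"claw": 1,"linear": [-0.95,0,0],"rotation": [0,0,0]},{"claw": 1,"linear": [-0.95,0.5,-0.2],"rotation": [0,-0.006,-0.01]},{"claw": 1,"linear": [0,0.95,-0.3],"rotation": [0,0,0]},{"claw": 1,"linear": [0,0.95,-0.3],"rotation": [0,0,0]},{"claw": 1,"linear": [0,0.95,-0.3],"rotation": [0,0,0]},{"claw": 1,"linear": [0,0.95,0],"rotation": [0,0,0]},{"claw": 1,"linear": [0,0,0],"rotation": [0,0,0]}]}}

```text
time: 20.67
position: [0.512, -0.0339, 0.1516]
tool_rot: [0.186, 1.57, -0.173]
ft_force: [0.3, 0.8, 0.1]
grip_width: 0.008
```

>>> {"fn": "play_rows", "kwargs": {"targets": [{"claw": 1,"linear": [0,0,0],"rotation": [0,0,0]}]}}

```text
time: 20.75
position: [0.5125, -0.0333, 0.1515]
tool_rot: [0.184, 1.57, -0.171]
ft_force: [0.4, -0.0, -0.3]
grip_width: 0.004
```

Run:
```python
from h import *
s,M=cs(); lever()
s=get_state();im=get_image('wrist');cv2.imwrite('pics/w5.png',im);np.save('w5.npy',np.r_[s['position'],s['tool_rot']])
P=lambda x,y,z:proj('wrist',(x+.5)*ex+y*ey+[0,0,z],s).round(0)
for q in [(-.04,.1155,.145),(.04,.1155,.145),(-.04,.161,.15),(.04,.161,.15)]: print(q,P(*q))
```

```text
t 20.75 x 0.0099 y 0.0616 z 0.1515 yaw err deg 87.64 toolx [-0.005  0.009 -1.   ] [ 0.4 -0.  -0.3]
scene [(54, 0.35), (54, 0.3), (54, 0.25), (54, 0.2), (54, 0.15)]
side [(38, 0.4), (33, 0.45), (27, 0.5), (27, 0.35), (18, 0.55)]
(-0.04, 0.1155, 0.145) [175. 145.]
(0.04, 0.1155, 0.145) [296. 140.]
(-0.04, 0.161, 0.15) [165.  70.]
(0.04, 0.161, 0.15) [297.  64.]
```

Run:
```python
import cv2
im=cv2.imread('pics/w5.png')
cv2.imwrite('pics/w5b.png',cv2.resize(im[30:190,140:330],None,fx=4,fy=3.7,interpolation=cv2.INTER_NEAREST))
for c in (190,215,270):
    print(c,[(r,im[r,c].tolist()) for r in list(range(52,74))]); print([(r,im[r,c].tolist()) for r in range(132,152)])
```

```text
190 [(52, [64, 109, 161]), (53, [64, 107, 157]), (54, [60, 102, 151]), (55, [59, 99, 145]), (56, [56, 94, 139]), (57, [57, 90, 132]), (58, [103, 118, 138]), (59, [148, 153, 158]), (60, [160, 163, 166]), (61, [160, 164, 166]), (62, [160, 164, 165]), (63, [159, 163, 164]), (64, [159, 162, 164]), (65, [158, 162, 164]), (66, [159, 162, 164]), (67, [158, 161, 163]), (68, [157, 161, 163]), (69, [158, 161, 164]), (70, [145, 154, 163]), (71, [112, 142, 170]), (72, [106, 149, 183]), (73, [109, 151, 186])]
[(132, [145, 195, 233]), (133, [147, 197, 234]), (134, [148, 197, 235]), (135, [149, 198, 236]), (136, [148, 199, 236]), (137, [149, 200, 236]), (138, [148, 199, 236]), (139, [148, 198, 236]), (140, [148, 198, 235]), (141, [147, 197, 234]), (142, [145, 195, 232]), (143, [134, 182, 220]), (144, [98, 143, 186]), (145, [70, 116, 167]), (146, [70, 117, 169]), (147, [70, 117, 169]), (148, [71, 117, 169]), (149, [69, 115, 167]), (150, [69, 114, 166]), (151, [68, 112, 163])]
215 [(52, [64, 107, 156]), (53, [60, 101, 150]), (54, [59, 99, 144]), (55, [57, 94, 138]), (56, [74, 100, 134]), (57, [124, 1
[... 1128 characters left out ...]
 (64, [161, 165, 169]), (65, [156, 161, 166]), (66, [135, 152, 169]), (67, [114, 154, 189]), (68, [127, 174, 211]), (69, [140, 188, 226]), (70, [146, 195, 232]), (71, [147, 195, 233]), (72, [147, 196, 234]), (73, [148, 198, 235])]
[(132, [154, 205, 242]), (133, [154, 205, 243]), (134, [154, 204, 242]), (135, [154, 204, 242]), (136, [153, 203, 241]), (137, [153, 202, 240]), (138, [151, 201, 238]), (139, [138, 188, 226]), (140, [100, 146, 190]), (141, [72, 120, 173]), (142, [78, 130, 186]), (143, [80, 134, 191]), (144, [76, 127, 182]), (145, [76, 127, 183]), (146, [84, 140, 199]), (147, [86, 144, 203]), (148, [84, 141, 200]), (149, [78, 131, 187]), (150, [71, 118, 170]), (151, [70, 117, 169])]
```

View pics/w5b.png

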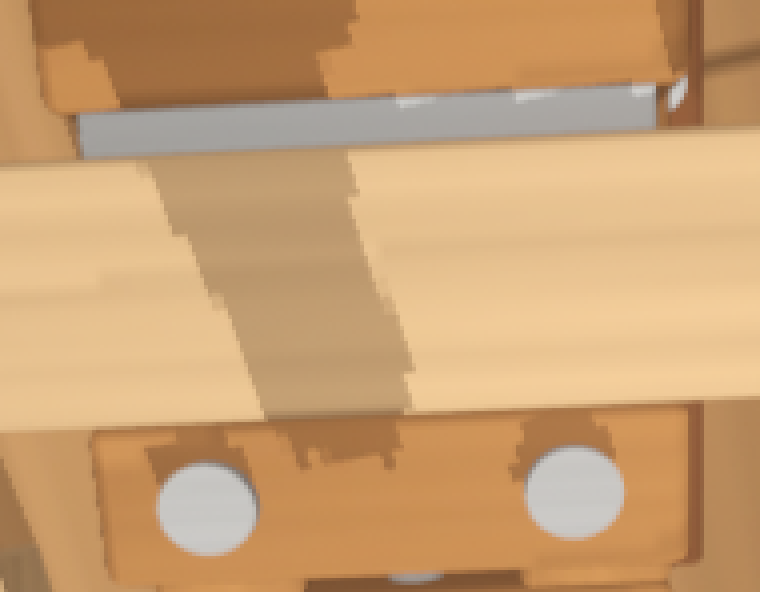

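>>> {"fn": "play_rows", "kwargs": {"targets": [{"claw": 1,"linear": [0,-0.9,0.4],"rotation": [-0.025,0,0]},{"claw": 1,"linear": [0,-0.9,0.4],"rotation": [0,0,0]},{"claw": 1,"linear": [0,-0.9,0.4],"rotation": [0,0,0]},{"claw": 1,"linear": [0,-0.9,0.4],"rotation": [0,0,0]},{"claw": 1,"linear": [0,-0.6,0],"rotation": [0,0,0]},{"claw": 1,"linear": [0.9,0,0],"rotation": [0,0,0]},{"claw": 1,"linear": [0.9,0,0],"rotation": [0,0,0]},{"claw": 1,"linear": [0.9,0,0],"rotation": [0,0,0]},{"claw": 1,"linear": [0.8,0,0],"rotation": [0,0,0]},{"claw": 1,"linear": [0,0,0],"rotation": [0,0,0]}]}}

```text
time: 21.73
position: [0.5291, -0.1681, 0.0573]
tool_rot: [0.17, 1.572, -0.163]
ft_force: [-0.4, 0.2, -0.4]
grip_width: 0.005
```

Run:
```python
from h import *
s,M=cs()
```

```text
t 21.73 x 0.0510 y -0.0679 z 0.0573 yaw err deg 88.49 toolx [-0.007  0.005 -1.   ] [-0.4  0.2 -0.4]
```

>>> {"fn": "play_rows", "kwargs": {"targets": [{"claw": 1,"linear": [0,0.85,0],"rotation": [0,0,0]},{"claw": 1,"linear": [0,0,-0.6],"rotation": [0,0,0]},{"claw": 1,"linear": [0,0,-0.6],"rotation": [0,0,0]},{"claw": 1,"linear": [0,0,-0.5],"rotation": [0,0,0]},{"claw": 1,"linear": [0,0,-0.5],"rotation": [0,0,0]}]}}

```text
time: 22.15
position: [0.4823, -0.1397, 0.0588]
tool_rot: [0.179, 1.567, -0.167]
ft_force: [6.4, 0.0, -3.1]
grip_width: 0.004
```

Run:
```python
from h import *
s,M=cs();lever()
```

```text
t 22.15 x -0.0003 y -0.0486 z 0.0588 yaw err deg 87.98 toolx [-0.002  0.008 -1.   ] [ 6.4  0.  -3.1]
scene [(22, 0.55), (18, 0.5), (18, 0.45), (18, 0.4), (18, 0.35)]
side [(54, 0.75), (54, 0.7), (52, 0.8), (51, 0.65), (44, 0.6)]
```

>>> {"fn": "play_rows", "kwargs": {"targets": [{"claw": 1,"linear": [0.05,0,-0.6],"rotation": [0,0,0]},{"claw": 1,"linear": [0,0.2,-0.6],"rotation": [0,0,0]},{"claw": 1,"linear": [0,0.3,-0.6],"rotation": [0,0,0]},{"claw": 1,"linear": [0,0.35,-0.6],"rotation": [0,0,0]}]}}

```text
time: 22.58
position: [0.4424, -0.1144, 0.0638]
tool_rot: [0.18, 1.537, -0.177]
ft_force: [6.7, -3.5, -2.9]
grip_width: 0.006
```

Run:
```python
from h import *
s,M=cs();lever()
```

```text
t 22.58 x -0.0441 y -0.0311 z 0.0638 yaw err deg 87.54 toolx [ 0.026 -0.001 -1.   ] [ 6.7 -3.5 -2.9]
scene [(35, 1.3), (33, 1.25), (26, 1.35), (25, 1.2), (19, 1.15)]
side [(54, 1.5), (54, 1.45), (54, 1.4), (54, 1.35), (48, 1.55)]
```

>>> {"fn": "play_rows", "kwargs": {"targets": [{"claw": 1,"linear": [0.25,0.4,-0.55],"rotation": [0,0.012,0]},{"claw": 1,"linear": [0.1,0.55,-0.45],"rotation": [0,0,0]},{"claw": 1,"linear": [0,0.6,-0.3],"rotation": [0,0,0]},{"claw": 1,"linear": [0,0.6,-0.15],"rotation": [0,0,0]}]}}

```text
time: 23.02
position: [0.4241, -0.0663, 0.0596]
tool_rot: [0.174, 1.547, -0.194]
ft_force: [0.4, -45.0, -8.8]
grip_width: 0.007
```

Run:
```python
from h import *
s,M=cs();lever()
```

```text
t 23.02 x -0.0710 y 0.0128 z 0.0596 yaw err deg 87.13 toolx [ 0.014 -0.015 -1.   ] [  0.4 -45.   -8.8]
scene [(43, 2.0), (26, 1.95), (12, 1.9), (7, 1.85), (0, 1.8)]
side [(54, 2.0), (53, 1.95), (43, 1.9), (23, 1.85), (5, 1.8)]
```

>>> {"fn": "play_rows", "kwargs": {"targets": [{"claw": 1,"linear": [0,-0.5,0],"rotation": [0,0,0]},{"claw": 1,"linear": [0,-0.9,0],"rotation": [0,0,0]},{"claw": 1,"linear": [-0.9,-0.3,0],"rotation": [0,0,0]},{"claw": 1,"linear": [-0.9,0,0],"rotation": [0,0,0]},{"claw": 1,"linear": [-0.9,0,0],"rotation": [0,0,0]},{"claw": 1,"linear": [-0.9,0,0],"rotation": [0,0,0]},{"claw": 1,"linear": [-0.9,0,0],"rotation": [0,0,0]},{"claw": 1,"linear": [-0.9,0,0],"rotation": [0,0,0]},{"claw": 1,"linear": [0,0,0],"rotation": [0,0,0]},{"claw": 1,"linear": [0,0,0],"rotation": [0,0,0]}]}}

```text
time: 23.95
position: [0.4072, -0.1035, 0.2003]
tool_rot: [0.181, 1.571, -0.187]
ft_force: [-0.7, -0.4, -0.8]
grip_width: 0.003
```

Run:
```python
from h import *
s,M=cs();lever()
a=cv2.imread('pics/scene0.png');b=get_image('scene');cv2.imwrite('pics/scene9.png',b)
d=cv2.absdiff(a,b).max(2)
# check movables by diff
for n,(x0,y0,x1,y1) in {'mallet':(160,200,210,285),'plane':(233,255,333,303),'tin':(142,180,175,213),'chisel':(340,225,405,248)}.items(): print(n,(d[y0:y1,x0:x1]>40).mean().round(3))
a=cv2.imread('pics/side0.png');b=get_image('side');cv2.imwrite('pics/side9.png',b)
# pad thickness visible (compression): from side image light-gray pad pixels count in both
for i in(a,b):
    h=cv2.cvtColor(i[180:230,215:280],cv2.COLOR_BGR2HSV);print(int(((h[...,1]<40)&(h[...,2]>130)).sum()))
```

```text
t 23.95 x -0.0807 y -0.0268 z 0.2003 yaw err deg 87.19 toolx [-0.009 -0.003 -1.   ] [-0.7 -0.4 -0.8]
scene [(54, 2.0), (53, 1.95), (42, 1.9), (19, 1.85), (0, 1.8)]
side [(54, 2.0), (54, 1.95), (44, 1.9), (24, 1.85), (5, 1.8)]
mallet 0.0
plane 0.0
tin 0.0
chisel 0.014
189
94
```

>>> {"fn": "play_rows", "kwargs": {"targets": [{"claw": 1,"linear": [0,0.85,0.9],"rotation": [-0.02,0,0]},{"claw": 1,"linear": [0,0.85,0.9],"rotation": [0,0,0]},{"claw": 1,"linear": [0,0.85,0.9],"rotation": [0,0,0]},{"claw": 1,"linear": [0,0.85,0.8],"rotation": [0,0,0]},{"claw": 1,"linear": [0.9,0,0],"rotation": [0,0,0]},{"claw": 1,"linear": [0.6,0,0],"rotation": [0,0,0]},{"claw": 1,"linear": [0,0,0],"rotation": [0,0,0]},{"claw": 1,"linear": [0,0,0],"rotation": [0,0,0]}]}}

```text
time: 24.82
position: [0.5078, -0.035, 0.1502]
tool_rot: [0.164, 1.589, -0.159]
ft_force: [-0.6, 0.3, -0.1]
grip_width: 0.005
```

Run:
```python
from h import *
cs();s=get_state();im=get_image('wrist');cv2.imwrite('pics/w6.png',im)
v=np.load('w5.npy');s5={'position':v[:3],'tool_rot':v[3:]}
i5=cv2.imread('pics/w5.png')
def prof(i,st,x,ys,z=.145):
    out=[]
    for y in ys:
        u=proj('wrist',(x+.5)*ex+y*ey+[0,0,z],st).astype(np.float32)
        c=cv2.getRectSubPix(i,(1,1),(float(u[0]),float(u[1])))[0,0]; out.append((int(y*1e4+.5),*map(int,c)))
    return out
for nm,i,st in(('before',i5,s5),('after',im,s)):
  for x in(.02,.03):
    print(nm,x)
    print(*[f"{a/10}:{b},{g},{r}" for a,b,g,r in prof(i,st,x,np.arange(.156,.178,.001))])
    print(*[f"{a/10}:{b},{g},{r}" for a,b,g,r in prof(i,st,x,np.arange(.190,.208,.001))])
```

```text
t 24.82 x 0.0056 y 0.0590 z 0.1502 yaw err deg 88.83 toolx [-0.024  0.006 -1.   ] [-0.6  0.3 -0.1]
before 0.02
156.0:148,198,236 157.0:148,198,235 158.0:147,196,234 159.0:144,193,231 160.0:127,173,210 161.0:127,152,175 162.0:159,163,168 163.0:161,165,169 164.0:162,166,169 165.0:163,166,169 166.0:164,167,170 167.0:165,169,171 168.0:129,140,156 169.0:82,135,190 170.0:87,147,205 171.0:87,147,206 172.0:87,147,206 173.0:87,147,207 174.0:88,147,207 175.0:88,147,206 176.0:88,147,207 177.0:88,147,206
190.0:72,124,180 191.0:65,113,165 192.0:66,114,166 193.0:67,115,167 194.0:67,115,167 195.0:67,113,167 196.0:66,112,166 197.0:64,109,161 198.0:64,104,150 199.0:64,104,150 200.0:64,104,150 201.0:64,104,150 202.0:64,104,150 203.0:64,104,150 204.0:64,104,150 205.0:64,104,150 206.0:64,104,150 207.0:64,104,150
before 0.03
156.0:149,200,237 157.0:148,198,236 158.0:148,197,234 159.0:145,195,231 160.0:129,176,213 161.0:124,151,177 162.0:159,163,168 163.0:161,165,169 164.0:162,165,169 165.0:163,167,170 166.0:164,168,171 167.0:167,171,173 168.0:142,156,174 169.0:86,139,194 170.0:82,138,196 171.0:83,139,197
[... 1084 characters left out ...]
,133
after 0.03
156.0:149,199,236 157.0:147,198,235 158.0:146,197,233 159.0:144,195,232 160.0:134,184,221 161.0:108,152,188 162.0:70,103,143 163.0:57,96,142 164.0:62,105,154 165.0:67,116,167 166.0:86,145,204 167.0:87,147,207 168.0:88,148,207 169.0:87,148,207 170.0:88,148,207 171.0:87,147,206 172.0:86,145,204 173.0:84,145,204 174.0:86,145,205 175.0:86,145,206 176.0:88,148,208 177.0:88,147,207
190.0:65,112,164 191.0:64,111,164 192.0:68,118,173 193.0:68,118,172 194.0:69,118,173 195.0:69,118,173 196.0:69,118,173 197.0:69,118,173 198.0:69,118,173 199.0:69,118,173 200.0:69,118,173 201.0:69,118,173 202.0:69,119,173 203.0:69,119,173 204.0:69,119,173 205.0:69,119,173 206.0:69,119,173 207.0:69,119,173
```

```bash
python3 -c "
from bench import *;print(close_job())"
```

```text
the job is handed in; nothing more can be done
None
```

The blank is clamped and the job is handed in at about 25 s of the 67 s allowed. Clamping force was never measured directly; I estimate about 65–70 N, inside the 45–100 N window.

- **Nut:** I turned it about 405° with finger sweeps on its wings. Afterwards, with the lever at about 0.42 rad, the overhead view showed the pad just meeting the blank with no visible gap. Up to about 1.3 mm could have been hidden by the viewing angle.
- **Lever:** Resistance was about 6 N when I checked at around 0.7 rad. I then folded it to the stop, where the last push reached 45 N at the wrist. After I backed off, both fixed cameras put it at its stop, about 1.97 rad.
- **Clamping force:** The overhead image shows the pad pressed in by about 7 mm. The jaw moved about 6.7 mm after contact, less than the roughly 8.5 mm the lever should give, and I did not resolve that difference.
- **Other objects:** Mallet, plane and tin show no change in the scene image. The chisel region changed by 1.4% of its pixels, which I did not look into further. The arm was clear of everything at hand-in.
- **Disagreements:**
  - The visible finger tips end about 30 mm short of the stated TCP. My first nut sweep and first lever push went over their targets without contact, so I worked lower after that.
  - Estimates of the fully open opening also differed, from about 49.2 to 50.1 mm, with one rough scale-corrected figure near 52 mm. I went by the closed gap seen with the lever straight out.

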